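Stand the caliper parts board on its over-centre prop leg

TASK

Get the tilting parts board ready: first take the brake piston that stands at the toe stop, in the way of the prop leg, and stand it upright on the cork pad. Next slide the loose hex nut round the end of the rib, without lifting it off the board, into the shallow pocket. Then swing the crank bar right over until the prop leg goes past centre and locks fully home against its stop, let go so that the board stands tilted on the leg with the nut still in its pocket, and leave everything else where it is.

Things in the scene. Friction and masses are not known exactly. Their poses are not given: they have to be found in the camera images.
- station: Fixed steel base plate of the parts board, flat on the bench: x -115 to +115, y -170 to +120 mm, 8 mm thick. Origin on the bench, z up. The board lies over it, hinged along a line parallel to x at y=+100, z=40 mm; its free end with prop leg and crank points to -y. A toe stop crosses the plate at x -10 to +100 mm, inner face at y=-158 mm, top 20 mm above the bench.
- board (a joint): Tilt of the aluminium board, rad: 0 lying flat (start), grows as the -y end rises, about 0.31 standing on the locked leg. Flat, in the station frame, it spans x -95 to +95, y -85 to +90 mm, work surface at z=53 mm, with an edge rim 8 mm high and 4 mm thick inside that outline. About 0.5 kg with the nut.
- rib_end (a point): Free end of the rib on the board, at the surface (flat: station x=0, y=+2, z=53 mm). The rib is 18 mm high and 6 mm thick and runs from here along station +x to the rim, between the nut and the pocket; the way round it is the 91 mm wide gap on the -x side, from x=-91 to 0 mm.
- prop_leg (a joint): Angle of the prop leg to the board, rad: 0 folded under the board (start), 1.33 fully home at its stop. Leg, shaft and crank are one rigid part. A spring pulls it to the folded side below about 0.72 and to the home side above. Let go before the leg is past upright (about 1.0), the board's weight folds it back. The swing needs about 3 to 6 N at the bar.
- shaft (a point): Axis of the leg's shaft at the board's middle, parallel to station x, carried by the board 200 mm from the hinge line (flat: station y=-100, z=40 mm; leg home: about y=-90, z=102 mm).
- foot (a point): Middle of the leg's foot, a rubber bar 16 mm thick and 66 mm long parallel to station x, 90 mm from the shaft. Hidden under the board at first; it slides on the base plate out towards -y, lifting the board, and home it stands 18 deg past upright at about station y=-118 mm, where the piston was.
- crank_bar (a point): Grip point on the axis of the crank's round rubber bar, 12 mm thick, level, parallel to station x; free part x -105 to -52 mm, this point at x=-78, 110 mm from the shaft. The crank arm is at x=-112. Seen along the shaft it leans 50 deg minus (board + prop_leg) from vertical towards -y: from station y=-184, z=111 mm up and over to y=-14, z=181 mm.
- pocket (a point): Centre of the mouth of the round pocket in the board's surface, 38 mm across and 5 mm deep, lined with thin black rubber; flat: station x=+35, y=-40, z=53 mm, between the rib and the free end. z is normal to the board.
- nut_center (a point): Centre of the loose dark steel hex nut, 30 mm across flats (34.6 across corners), 18 mm high, 70 g, open hole. It starts lying flat on the board on the hinge side of the rib. Its x axis is normal to one pair of flats. Seated, its centre is 4 mm above the pocket mouth; on the surface 9 mm.
- nut: The same nut; origin at the centre of its underside.
- piston_center (a point): Centre of the closed steel brake piston that must be moved: plain upright cylinder 44 mm across and 45 mm high, shallow groove near the top, about 220 g. It starts on the base plate (8 mm up) against the toe stop, in front of the board's free end, where the leg's foot has to land (station x 30 to 60 mm, y about -135 mm).
- piston: The same piston; origin at the centre of its underside.
- pad_top (a point): Centre of the top face of the fixed round cork pad, 60 mm across and 3 mm high, in a row on the bench with two other pistons, in any of the three places, about 75 mm or more from its neighbours.
- piston_b: Bystander: closed piston 48 mm across, 30 mm high, in the row; origin under its centre.
- piston_c: Bystander: open piston cup 51 mm across, 32 mm high, in the row; origin under its centre.
- bolt_a: Bystander: bolt standing on its head, 75 mm high, head 22 mm across, close outside the toe-stop end of the station (station y about -215 mm); origin under its head.
- bolt_b: Bystander: bolt standing on its head, 85 mm high, beside the station at its +x side; origin under its head.
- tape_roll: Bystander: roll of paper tape lying flat, 90 mm across, 24 mm high; origin under its centre.
- marker: Bystander: marker pen lying flat, 132 mm long, 18 mm thick; origin under its middle, x along it.

How it is judged:
By the outcome, as a careful person would: the job done as asked, in the order asked, and still so for the second after the job is handed in, with the robot touching nothing.
It also fails if it takes over 66 s, if anything falls off the work surface, if the arm or the gripper's body presses on something with over 40 N, if the wrist force passes 120 N, or if a joint passes its speed limit or range.

ROBOT

A 6-joint arm with a two-finger parallel gripper is mounted at the origin on the work surface. World frame = base frame: x ahead of the robot, y to its left, z up, the work surface at z = 0. Lengths are in mm, angles in rad, forces in N, time in s.
With the tool pointing down it reaches from about 275 to 1000 mm from the base axis. Payload 8.4 kg.
Tool frame: the origin (TCP) lies midway between the tips of the shut fingers; the grasp point (between the pads) lies behind it (r.pinch_z is the z of the grasp point in the tool frame, in mm); z points along the fingers, y is the direction in which the jaws open and shut (so a half turn about z gives the same grasp; the last joint's range is limited). The gripper opens to 85 mm and grips with 20 to 120 N. Pads are 22 mm wide; open, the fingers measure 114 mm over their backs; the gripper's body (76 mm by 85 mm) begins 54 mm behind the grasp point. The pads swing forward as they close: fully open they stand 13 mm farther back than shut.
Start: joints at [1.255, 0.353, 1.633, -0, 1.155, -0.002], TCP at [192.921, 594.483, 231.281] pointing down, gripper open.
Joint ranges: [-2.63, 2.63], [-0.92, 2.1], [0.06, 2.66], [-1.3, 4.44], [0, 2.69], [-3.02, 3.02]. Speed limits (rad/s): [2.22, 2.22, 2.79, 3.14, 3.14, 3.14].

INTERFACE

Orientations are given as [roll, pitch, yaw] about the fixed x, y, z axes, in that order (R = Rz(yaw) Ry(pitch) Rx(roll)).
In Python, from rig import r, optics, ticket gives the robot as it stands.
- The arm moves only by the shell command python3 -m jog 'ROWS' [FORCE]. ROWS is text: rows parted by semicolons, each of 7 numbers parted by spaces: the closure in counts, from 0 (fully open) to 255 (shut), then the shift along the tool's x, y, z in mm, then the turn, a rotation vector about the tool's x, y, z in degrees. A call has 1 to 5 rows; each row shifts and turns the pose as measured when the row begins, along the tool's axes as they then stand; what a row does not reach is not made up. A row lasts 1/12 s, in which the tool goes at most 41.7 mm and 7.16 degrees, less where a joint would pass 70% of its speed; a pose out of reach is approached as far as the arm can. A call with a gripper value outside its range is refused whole. The fingers move at their own pace and stop on an object; FORCE is the grip in N (left out, the last holds). Time passes only in rows, so rows that do not move let the fingers close. It gives the time, the measured TCP pose, the force and the opening at its end, in the units of the state.
- r.sense(): the state, without advancing time (a new reading comes with each control period).
- optics.grab_frame(name): name is "scene" or "side" or "wrist"; returns the picture (420x560x3 uint8, red, green, blue); there is no depth.
- optics.camera_info(name): a dict with "fx", "fy", "cx", "cy" (pixels), "world_from_camera" (4x4, takes a point from camera to world coordinates). Camera axes: x right, y down, z forward; pixel columns grow to the right and rows downward; lengths in mm; the calibration is good to about 2 mm. A picture is of the moment at which its call begins: read the wrist's pose just before it. camera_info takes no time and is no camera call; for the wrist camera it gives the pose at the moment of the call.
- ticket.sign_off(): hands the job in, once; it reports no verdict.
The state is a dict: "clock": time; "qpos": joint angles; "qvel": joint speeds; "joint_efforts": joint torques, N m; "eef_pos": TCP position; "tcp_rot": TCP orientation; "contact_force": force on the tool from outside, world axes, zero at the start; "wrist_torque": the same for the moment, N m; "opening": opening from 0.0 (shut) to 1.0 (fully open).
Only numpy, scipy, OpenCV 4.12 (cv2) and the standard library are available. Lean on these libraries where they do the work, as an engineer would, in place of code of your own. Each camera call takes 0.05 s, during which the arm holds its last target.

## Working session

There is one attempt and no reset: what is moved stays moved. The work goes in short steps, Python scripts to look and compute and a shell command to move; the robot and the scene stay as the last step left them, time stands still between calls to the robot, and variables do not carry over. Pictures are saved under pics/ and viewed, and the job is handed in when it is done.

```bash
ls; mkdir -p pics; python3 - <<'E'
from rig import r, optics, ticket
import cv2
print(r.sense(), r.pinch_z)
for n in ["scene","side","wrist"]:
    im=optics.grab_frame(n); cv2.imwrite(f"pics/{n}0.png",im[:,:,::-1]); 
    i=optics.camera_info(n); print(n,i)
E
```

```text
pics
{'clock': 0.0, 'qpos': array([ 1.25461333e+00,  3.53664872e-01,  1.63414994e+00, -9.48964899e-06,
        1.15517780e+00, -2.36573321e-03]), 'qvel': array([-0.00086642,  0.00154711,  0.00048414, -0.00135978, -0.00032392,
       -0.00040691]), 'joint_efforts': array([ 5.41499627e-03, -6.05250049e+01, -3.42085397e+01,  3.80984429e-04,
        9.12890100e-03,  1.47070273e-05]), 'eef_pos': array([192.76581349, 594.02670537, 230.54446637]), 'tcp_rot': array([-3.14019268e+00,  5.36444039e-06,  2.82777923e+00]), 'contact_force': array([-0.34200961, -0.04070581,  0.57404917]), 'wrist_torque': array([ 0.00588641,  0.02951742, -0.01307443]), 'opening': 0.9988571906053092} -18.700000000000003
scene {'fx': 489.97597756885494, 'fy': 489.97597756885494, 'cx': 276.2198649416753, 'cy': 214.06150007230593, 'world_from_camera': array([[-8.95916997e-01,  2.74160319e-01, -3.49526613e-01,
         9.60147590e+02],
       [ 4.43950605e-01,  5.80070333e-01, -6.82954076e-01,
         7.10151189e+02],
       [ 1.55111112e-02, -7.67042716e-01, -6.41408510e-01,
         7.93299704e+02],
       [ 0.0000000
[... 308 characters left out ...]
.21359662e-01,  6.25337427e-01,
        -6.82955880e+02],
       [-3.67770718e-03, -8.27505429e-01, -5.61445668e-01,
         6.97200754e+02],
       [ 0.00000000e+00,  0.00000000e+00,  0.00000000e+00,
         1.00000000e+00]])}
wrist {'fx': 352.5534532864073, 'fy': 352.5534532864073, 'cx': 282.79252243410195, 'cy': 208.8262934399933, 'world_from_camera': array([[ 3.08379205e-01,  9.01732142e-01,  3.02954468e-01,
         1.14987973e+02],
       [ 9.51263473e-01, -2.92233236e-01, -9.84760896e-02,
         6.20155754e+02],
       [-2.65690671e-04,  3.18557497e-01, -9.47903503e-01,
         3.72227211e+02],
       [ 0.00000000e+00,  0.00000000e+00,  0.00000000e+00,
         1.00000000e+00]])}
```

View pics/scene0.png

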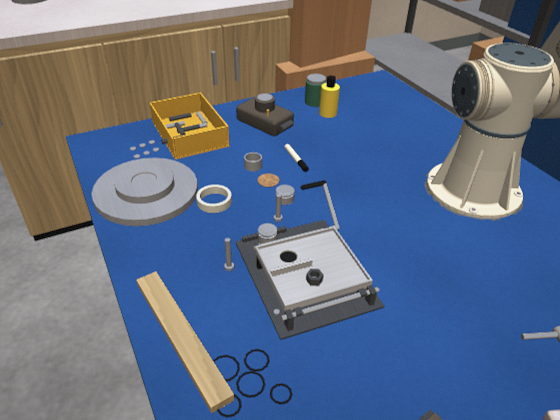

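View pics/side0.png

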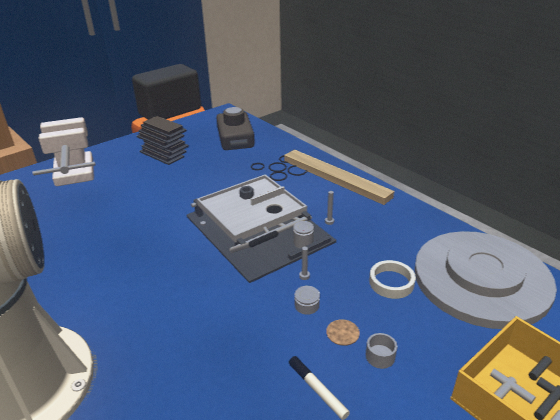

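View pics/wrist0.png

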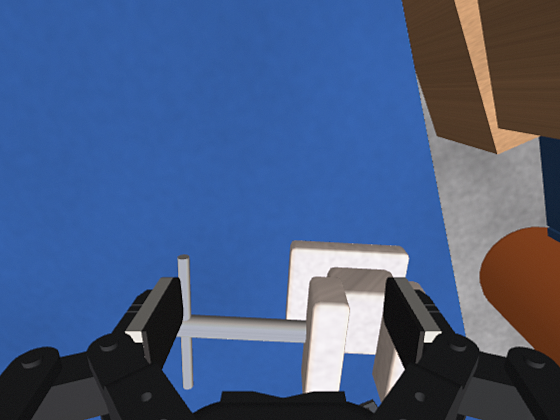

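The scene view shows the station at about (305,275), the piston at (267,231), the cork pad at (268,181) and the crank bar at (314,184). The side view shows the same from the other side. I'll enlarge crops to get the pixel positions.

```bash
cat > h.py <<'E'
import numpy as np, cv2
from rig import r, optics
def ray(n,uv,info=None):
    i=info or optics.camera_info(n); T=np.array(i["world_from_camera"])
    d=T[:3,:3]@np.array([(uv[0]-i["cx"])/i["fx"],(uv[1]-i["cy"])/i["fy"],1.0]); return T[:3,3],d/np.linalg.norm(d)
def onz(n,uv,z,info=None):
    o,d=ray(n,uv,info); return o+d*(z-o[2])/d[2]
def proj(n,P,info=None):
    i=info or optics.camera_info(n); T=np.array(i["world_from_camera"])
    p=(np.atleast_2d(P)-T[:3,3])@T[:3,:3]
    return np.c_[i["fx"]*p[:,0]/p[:,2]+i["cx"],i["fy"]*p[:,1]/p[:,2]+i["cy"]]
def tri(*obs):
    A=np.zeros((3,3));b=np.zeros(3)
    for n,uv in obs:
        o,d=ray(n,uv);M=np.eye(3)-np.outer(d,d);A+=M;b+=M@o
    return np.linalg.solve(A,b)
def crop(img,x0,y0,x1,y1,s,name):
    c=cv2.resize(img[y0:y1,x0:x1],None,fx=s,fy=s,interpolation=cv2.INTER_CUBIC)
    for x in range((x0//10+1)*10,x1,10):
        cv2.line(c,((x-x0)*s,0),((x-x0)*s,6 if x%50 else 14),(0,255,255),1)
        if x%20==0: cv2.putText(c,str(x),((x-x0)*s-10,24),0,.35,(0,255,255),1)
    for y in range((y0//10+1)*10,y1,10):
        cv2.line(c,(0,(y-y0)*s),(6,(y-y0)*s),(0,255,255),1)
        if y%20==0: cv2.putText(c,str(y),(8,(y-y0)*s+4),0,.35,(0,255,255),1)
    cv2.imwrite(name,c)
E
python3 - <<'E'
from h import *
a=cv2.imread("pics/scene0.png");b=cv2.imread("pics/side0.png")
crop(a,225,140,390,340,3,"pics/c1.png")
crop(b,180,165,400,365,3,"pics/c2.png")
E
```

```text
(no output)
```

View pics/c1.png

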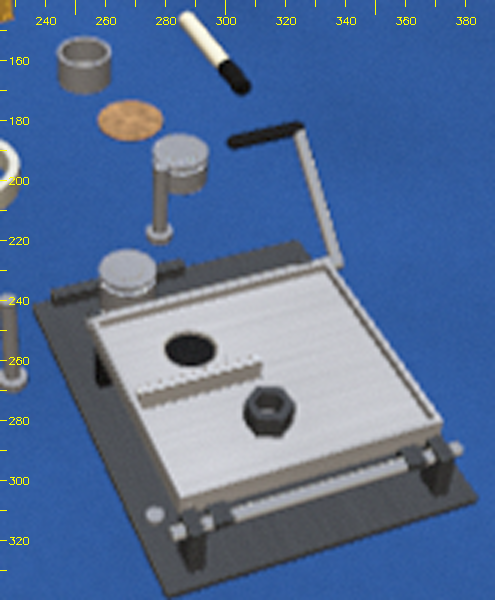

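View pics/c2.png

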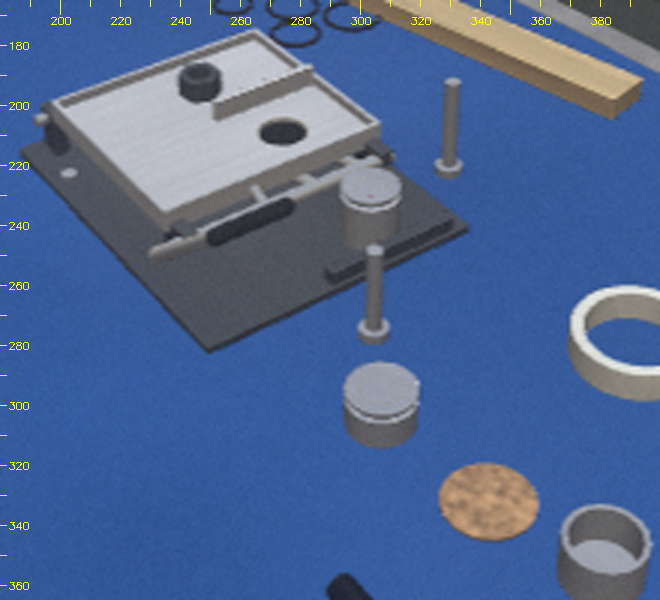

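```bash
cat > fit.py <<'E'
from h import *
from scipy.optimize import least_squares
obs=[("scene",(471/3+225,497/3+140),(-115,120,8)),("scene",(168/3+225,595/3+140),(115,120,8)),("scene",(33/3+225,309/3+140),(115,-170,8)),("scene",(297/3+225,241/3+140),(-115,-170,8)),
("side",(209/3+180,351/3+165),(-115,-170,8)),("side",(468/3+180,228/3+165),(115,-170,8)),("side",(21/3+180,151/3+165),(-115,120,8)),
("scene",(91/3+225,322/3+140),(95,-85,61)),("scene",(331/3+225,262/3+140),(-95,-85,61)),("scene",(440/3+225,422/3+140),(-95,90,61)),("scene",(180/3+225,499/3+140),(95,90,61)),
("side",(57/3+180,103/3+165),(-95,90,61)),("side",(254/3+180,31/3+165),(95,90,61)),("side",(381/3+180,123/3+165),(95,-85,61)),("side",(162/3+180,215/3+165),(-95,-85,61))]
def T(p,P):
    c,s=np.cos(p[2]),np.sin(p[2]);P=np.atleast_2d(P)
    return np.c_[p[0]+c*P[:,0]-s*P[:,1],p[1]+s*P[:,0]+c*P[:,1],P[:,2]]
def f(p): return np.concatenate([proj(n,T(p,P))[0]-np.array(uv) for n,uv,P in obs])
if __name__=="__main__":
    best=min((least_squares(f,[500,100,y],loss="soft_l1") for y in np.arange(-3,3,1)),key=lambda s:s.cost)
    p=best.x; print(p,best.cost); print(f(p).reshape(-1,2).round(1).tolist())
    np.save("st.npy",p)
    for k,P in dict(crank=(-78,-184,111),pocket=(35,-40,53),rib=(0,2,53)).items():
        w=T(p,P); print(k,w,proj("scene",w),proj("side",w))
    c,s=np.cos(p[2]),np.sin(p[2])
    def st(w): d=np.array(w[:2])-p[:2]; return [c*d[0]+s*d[1],-s*d[0]+c*d[1]]
    C=lambda x,y,x0,y0:(x/3+x0,y/3+y0)
    S=lambda x,y:C(x,y,225,140); D=lambda x,y:C(x,y,180,165)
    for nm,a,b,z in [("piston top",S(129,270),D(371,188),53),("pad",S(130,120),D(489,502),3),("nut top",S(270,402),D(200,75),71),("pocket",S(190,350),D(283,132),53),("bar near arm",S(299,128),D(212,237),111),("bar free",S(231,142),D(291,205),111),("b top",S(181,153),D(381,389),30),("c top",S(84,49),D(605,538),32),("boltA base",S(159,235),D(373,333),0)]:
        w1=onz("scene",a,z);w2=onz("side",b,z);w=tri(("scene",a),("side",b)); print(nm,w1.round(1),w2.round(1),w.round(1),np.round(st((w1+w2)/2),1))
E
python3 fit.py
```

```text
Traceback (most recent call last):
  File "fit.py", line 12, in <module>
    best=min((least_squares(f,[500,100,y],loss="soft_l1") for y in np.arange(-3,3,1)),key=lambda s:s.cost)
  File "fit.py", line 12, in <genexpr>
    best=min((least_squares(f,[500,100,y],loss="soft_l1") for y in np.arange(-3,3,1)),key=lambda s:s.cost)
              ~~~~~~~~~~~~~^^^^^^^^^^^^^^^^^^^^^^^^^^^^^^
  File "fit.py", line 10, in f
    def f(p): return np.concatenate([proj(n,T(p,P))[0]-np.array(uv) for n,uv,P in obs])
                                     ~~~~^^^^^^^^^^
  File "h.py", line 9, in proj
    i=info or optics.camera_info(n); T=np.array(i["world_from_camera"])
              ~~~~~~~~~~~~~~~~~~^^^
ValueError: time passes only in moves, steps and waits
```

camera_info evidently isn't meant to be called that often, so I'll cache it. I'll also drop the reprojection fit and use rays onto planes with a plain rigid fit.

```bash
sed -i 's/^from rig import r, optics/from rig import r, optics\n_c={}\ndef ci(n):\n    if n=="wrist": return optics.camera_info(n)\n    if n not in _c: _c[n]=optics.camera_info(n)\n    return _c[n]/; s/info or optics.camera_info(n)/info or ci(n)/' h.py
python3 - <<'E'
s=open('fit.py').read()
a=s.index("def f(p)");b=s.index("    for k,P in dict")
s=s[:a]+'''if __name__=="__main__":
    W=np.array([onz(n,uv,P[2])[:2] for n,uv,P in obs]);Q=np.array([P[:2] for _,_,P in obs],float)
    U,_,V=np.linalg.svd((Q-Q.mean(0)).T@(W-W.mean(0)));R=(U@np.diag([1,np.linalg.det(U@V)])@V).T
    t=W.mean(0)-R@Q.mean(0);p=np.array([*t,np.arctan2(R[1,0],R[0,0])]);print(p)
    for (n,_,P),e in zip(obs,W-T(p,np.c_[Q,0*Q[:,:1]])[:,:2]): print(n,P,e.round(1))
    np.save("st.npy",p)
'''+s[b:]
open('fit.py','w').write(s)
E
python3 fit.py
```

```text
[ 5.64351547e+02  9.96225901e+01 -9.24408117e-02]
scene (-115, 120, 8) [ 5.1 -0.6]
scene (115, 120, 8) [-1.1  2.3]
scene (115, -170, 8) [0.4 8.4]
scene (-115, -170, 8) [2.2 5. ]
side (-115, -170, 8) [-0.8 -3.9]
side (115, -170, 8) [-4.5 -3.2]
side (-115, 120, 8) [ 0.2 -6.9]
scene (95, -85, 61) [0.2 5. ]
scene (-95, -85, 61) [-1.   5.8]
scene (-95, 90, 61) [2.1 1.7]
scene (95, 90, 61) [0.2 2.3]
side (-95, 90, 61) [ 3.2 -7.2]
side (95, 90, 61) [-3.5 -4.8]
side (95, -85, 61) [-0.3 -1.5]
side (-95, -85, 61) [-2.5 -2.6]
crank [[469.69968147 -76.39168313 111.        ]] [[310.25960845 185.26792893]] [[266.28110118 237.17896981]]
pocket [[595.50974207  56.56255205  53.        ]] [[287.92020815 255.52681962]] [[273.81835406 208.31848066]]
rib [[564.53616533 101.61405085  53.        ]] [[310.89050941 264.73318763]] [[251.07586069 205.0582084 ]]
piston top [598.6 -35.6  53. ] [597.  -43.5  53. ] [598.2 -39.9  49.9] [  46.1 -135.5]
pad [ 484.4 -271.     3. ] [ 483.2 -275.6    3. ] [ 483.8 -274.1    1.1] [ -45.8 -378.8]
nut top [579.4 142.5  71. ] [579.6 137.1  71. ] [579.8 140.2  69.3] [11.4 41.4]
pocket [596.3  60.   53. ] [594.6  53.7  53. ] [595.9  57.1  50.5] [ 34.9 -39.7]
bar near arm [433.8 -70.9 111. ] [434.5 -73.4 111. ] [434.1 -72.2 110.4] [-113.8 -183. ]
bar free [491.1 -77.5 111. ] [492.9 -80.6 111. ] [491.9 -79.3 110.4] [ -55.5 -184.6]
b top [ 481.9 -175.5   30. ] [ 480.2 -182.1   30. ] [ 481.  -179.5   27.3] [ -57.2 -284.9]
c top [ 491.9 -355.5   32. ] [ 493.5 -353.9   32. ] [ 492.6 -354.3   33. ] [ -29.4 -459. ]
boltA base [ 531.2 -117.7    0. ] [ 534.  -115.8    0. ] [ 532.4 -116.7    1.4] [ -11.6 -218.4]
```

Station origin is about (564, 100) with yaw -5.3°, and both cameras agree. The piston is at station (46,-135), the pad at world (484,-273) and the nut at station (11,41). Next I'll turn the tool so that its x is station +y and its y is station +x.

```bash
cat > s.py <<'E'
from h import *
import sys
from scipy.spatial.transform import Rotation as Ro
p=np.load("st.npy");c,s=np.cos(p[2]),np.sin(p[2])
def st(w): d=np.array(w[:2])-p[:2]; return np.array([c*d[0]+s*d[1],-s*d[0]+c*d[1]])
def ws(q): return np.array([p[0]+c*q[0]-s*q[1],p[1]+s*q[0]+c*q[1]])
def status(tgt=None,yaw=None):
    S=r.sense();R=Ro.from_euler("xyz",S["tcp_rot"]);e=S["eef_pos"]
    print("t%.2f"%S["clock"],"tcp",e.round(1),"st",st(e).round(1),"rpy",np.degrees(S["tcp_rot"]).round(1),"F",S["contact_force"].round(1),"op %.3f"%S["opening"],"q",S["qpos"].round(2))
    if tgt is not None:
        print("tool shift",R.inv().apply(np.array(tgt)-e).round(1))
    G=Ro.from_euler("xyz",[180,0,84.7 if yaw is None else yaw],degrees=True)
    print("turn",np.degrees((R.inv()*G).as_rotvec()).round(1))
if __name__=="__main__":
    a=[float(v) for v in sys.argv[1:]]   # station x,y, z, [yaw]
    status(np.r_[ws(a[:2]),a[2]] if len(a)>=3 else None, a[3] if len(a)>3 else None)
E
python3 -m jog '0 0 0 0 0 0 7; 0 0 0 0 0 0 7;0 0 0 0 0 0 7;0 0 0 0 0 0 7;0 0 0 0 0 0 7'
python3 -m jog '0 0 0 0 0 0 7; 0 0 0 0 0 0 7;0 0 0 0 0 0 7;0 0 0 0 0 0 7;0 0 0 0 0 0 7'
python3 s.py 46 -135 150
```

```text
clock: 0.57
eef_pos: [192.5, 593.1, 229.0]
tcp_rot: [-3.138, 0.003, 2.204]
contact_force: [0.3, -0.1, 0.3]
opening: 1.005
clock: 0.98
eef_pos: [192.1, 592.0, 227.3]
tcp_rot: [-3.139, 0.007, 1.579]
contact_force: [0.8, -0.5, -0.8]
opening: 1.0
t0.98 tcp [192.1 592.  227.3] st [-416.1  455.9] rpy [-179.9    0.4   90.5] F [ 0.8 -0.5 -0.8] op 1.000 q [ 1.25  0.36  1.64 -0.    1.15  1.25]
tool shift [-633.9  400.4   80.8]
turn [-0.1  0.4  5.8]
```

```bash

python3 -m jog '0 -30 20 2 0 0.4 5.8;0 -32 20 2 0 0 0;0 -32 20 2 0 0 0;0 -32 20 2 0 0 0;0 -32 20 2 0 0 0' | head -2
python3 -m jog '0 -32 20 2 0 0 0;0 -32 20 2 0 0 0;0 -32 20 2 0 0 0;0 -32 20 2 0 0 0;0 -32 20 2 0 0 0' | head -2
python3 s.py 46 -135 150
```

```text
clock: 1.4
eef_pos: [278.1, 427.0, 215.2]
clock: 1.82
eef_pos: [363.0, 249.1, 203.6]
t1.82 tcp [363.  249.1 203.6] st [-214.3  130.2] rpy [-1.799e+02 -1.000e-01  8.440e+01] F [ 1.7 -0.1 -0.6] op 1.004 q [0.6  0.09 2.04 0.   1.01 0.69]
tool shift [-264.1  261.6   52.3]
turn [-0.1 -0.1 -0.3]
```

```bash

python3 -m jog '0 -29 29 0 0 0 0;0 -29 29 0 0 0 0;0 -29 29 0 0 0 0;0 -29 29 0 0 0 0;0 -29 29 0 0 0 0' | head -2
python3 -m jog '0 -29 29 0 0 0 0;0 -29 29 0 0 0 0;0 -29 29 0 0 0 0;0 -29 29 0 0 0 0;0 0 0 0 0 0 0' | head -2
python3 s.py 46 -135 150
python3 - <<'E'
from h import *
cv2.imwrite("pics/w1.png",optics.grab_frame("wrist")[:,:,::-1])
E
```

```text
clock: 2.23
eef_pos: [491.6, 84.5, 202.6]
clock: 2.65
eef_pos: [599.6, -50.9, 201.5]
t2.65 tcp [599.6 -50.9 201.5] st [  49.  -146.7] rpy [-1.80e+02 -1.00e-01  8.42e+01] F [-0.2 -0.  -0.2] op 0.996 q [-0.09  0.35  1.71  0.    1.08  0.01]
tool shift [11.6 -3.  51.5]
turn [-0.  -0.1 -0.5]
```

View pics/w1.png

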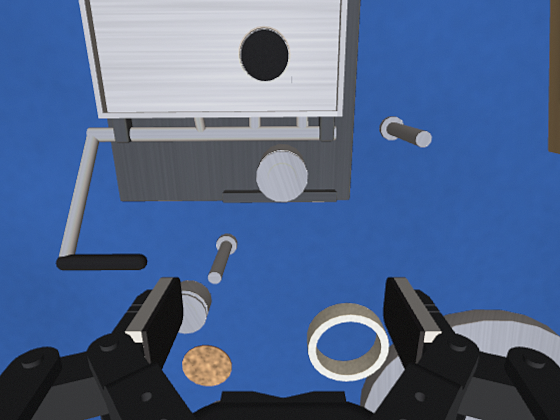

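The wrist view shows the piston top at (282,175), the pocket at (265,54), the cork pad at (207,366) and the crank bar from (58,262) to (146,262). Next I'll cast rays with this camera for a third estimate.

```bash
python3 - <<'E'
from s import *
i=ci("wrist")
for n,uv,z in [("piston",(282,175.5),53),("pocket",(265,54),53),("pad",(207,366.5),3),("rimR",(337,114.5),61),("rimL",(101,117),61),("bar free",(144,262),111),("bar arm",(61,262),111),("plateR",(349,199),8),("plateL",(120,201),8)]:
    w=onz("wrist",uv,z,i); print(n,w.round(1),st(w).round(1))
E
```

```text
piston [598.  -33.7  53. ] [  45.8 -129.7]
pocket [594.7  60.9  53. ] [ 33.8 -35.7]
pad [ 483.7 -268.3    3. ] [ -46.4 -373.8]
rimR [645.4  11.8  61. ] [ 88.8 -79.9]
rimL [463.1  28.3  61. ] [-94.2 -80.3]
bar free [492.8 -74.6 111. ] [ -55.2 -180. ]
bar arm [432.3 -68.5 111. ] [-116.  -179.6]
plateR [660.3 -74.4   8. ] [ 111.6 -164.4]
plateL [433.6 -53.8   8. ] [-116.  -164.8]
```

```bash

python3 -m jog '0 4 -1 35 0 0 -0.5;0 4 -1 35 0 0 0;0 4 -1 36 0 0 0;0 0 0 0 0 0 0' | head -2
python3 s.py 46 -133 17
python3 - <<'E'
from s import *
i=ci("wrist");np.save("wi.npy",i["world_from_camera"])
cv2.imwrite("pics/w2.png",optics.grab_frame("wrist")[:,:,::-1])
E
```

```text
clock: 3.03
eef_pos: [596.2, -36.3, 93.8]
t3.03 tcp [596.2 -36.3  93.8] st [  44.2 -132.4] rpy [179.9  -0.2  84.5] F [-1.4 -0.3 -0.8] op 1.002 q [-0.07  0.47  1.8   0.    0.87  0.03]
tool shift [-0.8  1.7 76.8]
turn [ 0.1 -0.2 -0.2]
```

View pics/w2.png

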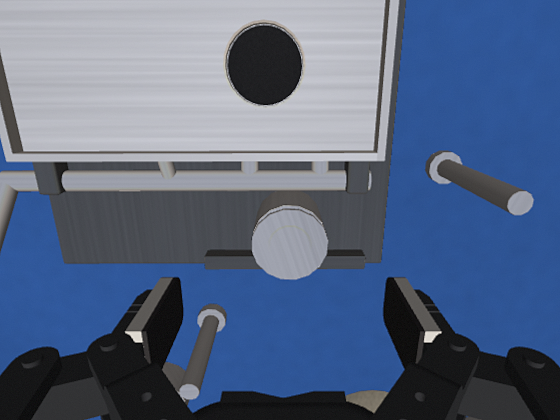

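```bash
python3 - <<'E'
from s import *
i=ci("wrist")
for n,uv,z in [("piston",(290,242),53),("pocket",(264.5,63.5),53),("rimR",(383,160),61),("rimL",(8,159),61),("toeR",(364,250),20)]:
    w=onz("wrist",uv,z,i); print(n,w.round(1),st(w).round(1))
E
```

```text
piston [602.4 -36.5  53. ] [  50.4 -132. ]
pocket [598.4  59.1  53. ] [ 37.6 -37.2]
rimR [653.6   7.6  61. ] [ 97.3 -83.4]
rimL [464.6  26.2  61. ] [-92.6 -82.3]
toeR [651.5 -61.8  20. ] [ 101.6 -152.7]
```

```bash
python3 - <<'E'
from s import *
i=dict(ci("wrist"));print(i["world_from_camera"][:3,3]);i["world_from_camera"]=np.load("wi.npy");print(i["world_from_camera"][:3,3])
for n,uv,z in [("piston",(290,242),53),("pocket",(264.5,63.5),53),("rimR",(383,160),61),("rimL",(8,159),61),("toeR",(364,250),20)]:
    w=onz("wrist",uv,z,i); print(n,w.round(1),st(w).round(1))
E
python3 s.py
```

```text
[605.40169464  45.36236843 238.61265357]
[604.13555065  45.58478773 235.51929251]
piston [600.6 -34.9  53. ] [  48.5 -130.6]
pocket [596.7  59.1  53. ] [ 35.9 -37.3]
rimR [650.9   8.6  61. ] [ 94.6 -82.7]
rimL [464.9  26.8  61. ] [-92.3 -81.7]
toeR [648.8 -59.9  20. ] [  98.9 -151.1]
t3.08 tcp [597.9 -36.6  96.9] st [  46.  -132.5] rpy [179.8  -0.2  84.6] F [-0.3 -0.4  1. ] op 1.001 q [-0.07  0.47  1.8   0.    0.87  0.03]
turn [ 0.2 -0.2 -0.1]
```

```bash
python3 - <<'E'
from s import *
q=ws((0.7,2));np.save("st.npy",[q[0],q[1],p[2]]);print(q)
E
python3 s.py 47.3 -133.5 17
python3 -m jog '0 0 0.3 26 0 0 0;0 0 0.3 26 0 0 0;0 0 0 26 0 0 0;0 0 0 0 0 0 0' | head -4
python3 s.py 47.3 -133.5 17
python3 - <<'E'
from s import *
cv2.imwrite("pics/w3.png",optics.grab_frame("wrist")[:,:,::-1])
E
```

```text
[565.23317661 101.5494344 ]
t3.08 tcp [597.9 -36.6  96.9] st [  45.3 -134.5] rpy [179.8  -0.2  84.6] F [-0.3 -0.4  1. ] op 1.001 q [-0.07  0.47  1.8   0.    0.87  0.03]
tool shift [ 0.8  1.7 79.9]
turn [ 0.2 -0.2 -0.1]
clock: 3.42
eef_pos: [604.0, -35.0, 26.0]
tcp_rot: [3.128, -0.003, 1.478]
contact_force: [-1.8, 0.1, -0.2]
t3.42 tcp [604. -35.  26.] st [  51.2 -132.4] rpy [179.2  -0.2  84.7] F [-1.8  0.1 -0.2] op 0.998 q [-0.06  0.57  1.82  0.    0.73  0.03]
tool shift [-1.2 -4.   8.9]
turn [ 0.8 -0.2  0. ]
```

View pics/w3.png

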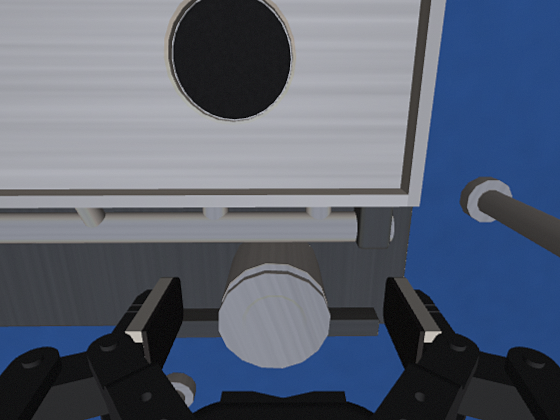

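The piston (centre 274,316) is between the fingers, about 3 mm to the left. I'll correct that, go down and close.

```bash

python3 -m jog '0 -1 -3.5 8 0 0 0;0 0 0 1 0 0 0;90 0 0 0 0 0 0;110 0 0 0 0 0 0;130 0 0 0 0 0 0' 40
python3 s.py 47.3 -133.5 17
python3 -m jog '255 0 0 0 0 0 0;255 0 0 0 0 0 0;255 0 0 0 0 0 0;255 0 0 0 0 0 0' 40
python3 s.py
```

```text
clock: 3.88
eef_pos: [606.9, -35.7, 28.2]
tcp_rot: [3.114, -0.004, 1.479]
contact_force: [-1.6, 0.3, 2.5]
opening: 0.604
t3.88 tcp [606.9 -35.7  28.2] st [  54.2 -132.8] rpy [178.4  -0.2  84.7] F [-1.6  0.3  2.5] op 0.604 q [-0.06  0.57  1.83  0.    0.72  0.03]
tool shift [-0.7 -7.2 11. ]
turn [ 1.6 -0.2  0. ]
clock: 4.22
eef_pos: [607.6, -35.8, 30.2]
tcp_rot: [3.112, -0.004, 1.479]
contact_force: [-0.6, -0.1, -2.8]
opening: 0.503
t4.22 tcp [607.6 -35.8  30.2] st [  54.9 -132.9] rpy [178.3  -0.2  84.7] F [-0.6 -0.1 -2.8] op 0.503 q [-0.06  0.56  1.83  0.    0.72  0.03]
turn [ 1.7 -0.2  0. ]
```

```bash

python3 - <<'E'
from s import *
cv2.imwrite("pics/w4.png",optics.grab_frame("wrist")[:,:,::-1])
crop(optics.grab_frame("side"),200,120,360,320,3,"pics/s4.png")
a=cv2.imread("pics/s4.png");cv2.imwrite("pics/s4.png",a[:,:,::-1])
E
python3 s.py
```

```text
t4.32 tcp [607.5 -35.8  30. ] st [  54.8 -132.9] rpy [178.3  -0.2  84.7] F [ 0.7 -0.5 -2. ] op 0.499 q [-0.06  0.56  1.83  0.    0.72  0.03]
turn [ 1.7 -0.2  0. ]
```

View pics/w4.png

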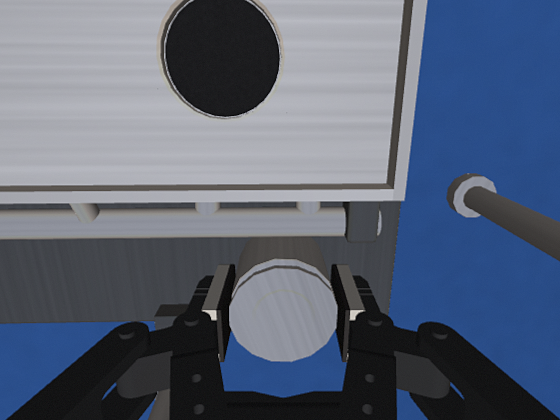

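View pics/s4.png

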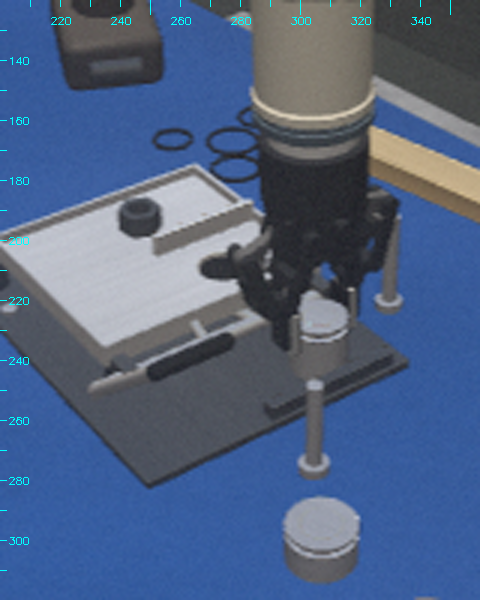

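The piston is gripped, but the tool stopped about 11 mm high and is tilted 1.7°. I'll open, correct and regrasp lower.

```bash

python3 -m jog '0 0 0 0 1 0 0;0 0 0 0 0.7 0 0;0 0 0 0 0 0 0'
python3 s.py 54 -133 18
python3 -m jog '0 0 0 4 0 0 0;0 0 0 4 0 0 0;0 0 0 4 0 0 0'
python3 s.py 54 -133 18
```

```text
clock: 4.57
eef_pos: [607.6, -35.8, 30.0]
tcp_rot: [-3.138, -0.004, 1.479]
contact_force: [-0.3, -0.3, -0.2]
opening: 0.907
t4.57 tcp [607.6 -35.8  30. ] st [  54.8 -132.9] rpy [-179.8   -0.2   84.7] F [-0.3 -0.3 -0.2] op 0.907 q [-0.06  0.58  1.8   0.01  0.77  0.02]
tool shift [-0.2 -0.8 12. ]
turn [-0.2 -0.2  0. ]
clock: 4.82
eef_pos: [608.9, -35.8, 17.8]
tcp_rot: [-3.14, -0.004, 1.479]
contact_force: [-0.1, 0.4, -0.2]
opening: 0.996
t4.82 tcp [608.9 -35.8  17.8] st [  56.2 -132.8] rpy [-179.9   -0.2   84.7] F [-0.1  0.4 -0.2] op 0.996 q [-0.06  0.6   1.8   0.01  0.75  0.02]
tool shift [-0.2 -2.2 -0.1]
turn [-0.1 -0.2  0. ]
```

```bash

python3 -m jog '140 0 0 0 0 0 0;140 0 0 0 0 0 0;140 0 0 0 0 0 0;255 0 0 0 0 0 0;255 0 0 0 0 0 0' 50
python3 -m jog '255 0 0 0 0 0 0;255 0 0 -4 0 0 0;255 0 0 -10 0 0 0;255 0 0 -20 0 0 0;255 0 0 -25 0 0 0' 
python3 s.py
```

```text
clock: 5.23
eef_pos: [607.6, -35.7, 16.3]
tcp_rot: [-3.137, -0.004, 1.479]
contact_force: [-0.3, -0.7, -2.0]
opening: 0.501
clock: 5.65
eef_pos: [603.6, -35.8, 73.1]
tcp_rot: [-3.127, -0.004, 1.479]
contact_force: [0.8, -0.9, -2.3]
opening: 0.508
t5.65 tcp [603.6 -35.8  73.1] st [  50.9 -133.2] rpy [-179.2   -0.2   84.7] F [ 0.8 -0.9 -2.3] op 0.508 q [-0.06  0.51  1.78  0.01  0.86  0.02]
turn [-0.8 -0.2  0. ]
```

```bash

python3 -m jog '255 0 0 -25 0 0 0;255 0 0 -25 -0.8 0 0;255 0 0 -20 0 0 0;255 -10 -5 -5 0 0 0;255 -20 -10 0 0 0 0' 
python3 - <<'E'
from s import *
S=r.sense();R=Ro.from_euler("xyz",S["tcp_rot"]);print(S["eef_pos"],R.inv().apply(np.array([484.5,-271.5,100])-S["eef_pos"]),st((484.5,-271.5)))
E
```

```text
clock: 6.07
eef_pos: [589.8, -63.4, 159.9]
tcp_rot: [3.132, -0.004, 1.482]
contact_force: [-0.3, -0.2, -2.1]
opening: 0.506
[589.82154379 -63.43926271 159.91395759] [-216.85693618  -87.0041169    58.09417505] [ -45.95257805 -378.90907469]
```

```bash

python3 -m jog '255 -30 -12 0 0 0 0;255 -30 -12 0 0 0 0;255 -30 -12 0 0 0 0;255 -30 -12 0 0 0 0;255 -30 -12 0 0 0 0' |head -2
python3 -m jog '255 -25 -10 0 0 0 0;255 -12 -6 0 0 0 0;255 0 0 0 0 0 0;255 0 0 0 0 0 0' |head -2
python3 s.py -46 -379 60
python3 - <<'E'
from s import *
i=ci("wrist");np.save("wi.npy",i["world_from_camera"])
cv2.imwrite("pics/w5.png",optics.grab_frame("wrist")[:,:,::-1])
E
```

```text
clock: 6.48
eef_pos: [511.8, -212.3, 159.7]
clock: 6.82
eef_pos: [484.5, -255.7, 158.2]
t6.82 tcp [ 484.5 -255.7  158.2] st [ -47.4 -363.2] rpy [179.5  -0.2  84.9] F [-0.8  0.6 -2.3] op 0.504 q [-0.49  0.31  1.87  0.01  0.95 -0.41]
tool shift [-16.1   0.5  98.1]
turn [ 0.5 -0.2  0.2]
```

View pics/w5.png

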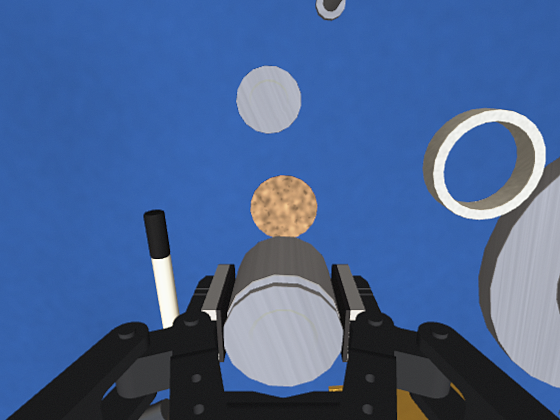

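```bash
python3 - <<'E'
from s import *
i=dict(ci("wrist"));i["world_from_camera"]=np.load("wi.npy")
im=cv2.imread("pics/w5.png");h=cv2.cvtColor(im,cv2.COLOR_BGR2HSV)
m=cv2.inRange(h,(5,60,60),(25,255,255))[165:245,240:330]
ys,xs=np.nonzero(m);x,y=xs+240,ys+165;print(x.min(),x.max(),y.min(),y.max())
for uv,z in [((284,207),3),((x.min(),207),3),((x.max(),207),3),((284,y.min()),3)]:
    w=onz("wrist",uv,z,i);print(w.round(1),st(w).round(1))
E
```

```text
251 316 176 237
[ 485.6 -270.6    3. ] [ -44.9 -377.9]
[ 456.5 -267.9    3. ] [ -74.1 -377.9]
[ 513.9 -273.2    3. ] [ -16.5 -377.9]
[ 488.1 -242.6    3. ] [ -45.  -349.8]
```

```bash

python3 -m jog '255 -8 1 12 0.5 0 0.2;255 -7 0.5 22 0 0 0;255 0 0 22 0 0 0;255 0 0 20 0 0 0;255 0 0 15 0 0 0' |head -2
python3 s.py -45.3 -378.3 12
```

```text
clock: 7.28
eef_pos: [489.9, -268.5, 67.9]
t7.28 tcp [ 489.9 -268.5   67.9] st [ -40.9 -375.4] rpy [179.6  -0.   85. ] F [-0.3 -0.9 -1.6] op 0.504 q [-0.51  0.46  1.91  0.    0.77 -0.42]
tool shift [-2.9 -4.9 55.9]
turn [ 0.4 -0.   0.3]
```

```bash

python3 -m jog '255 -2 -4 14 0.4 0 0.3;255 -1 -3 14 0 0 0;255 0 -1 12 0 0 0;255 0 0 6 0 0 0;255 0 0 2 0 0 0' |head -2
python3 s.py -45.3 -378.3 12
```

```text
clock: 7.7
eef_pos: [481.0, -266.0, 13.7]
t7.70 tcp [ 481.  -266.    13.7] st [ -49.9 -373.8] rpy [-179.7   -0.2   84.9] F [-0.4  0.2 -1.5] op 0.505 q [-0.51  0.54  1.94  0.    0.67 -0.42]
tool shift [-4.6  4.6  1.7]
turn [-0.3 -0.2  0.2]
```

```bash

python3 -m jog '255 -2.3 2.3 0 -0.3 0 0;255 -2.3 2 0 0 0 0;255 0 0 0 0 0 0' |head -2
python3 s.py -45.3 -378.3 12
```

```text
clock: 7.95
eef_pos: [486.0, -270.7, 14.0]
t7.95 tcp [ 486.  -270.7   14. ] st [ -44.5 -378. ] rpy [180.   -0.2  85. ] F [-0.1 -0.3 -1.4] op 0.501 q [-0.51  0.54  1.92  0.    0.67 -0.43]
tool shift [-0.3 -0.8  2. ]
turn [ 0.  -0.2  0.3]
```

```bash

python3 -m jog '255 0 -0.5 1.5 0 0 0;255 0 0 1 0 0 0;255 0 0 0.5 0 0 0' |grep -v open
python3 s.py -45.3 -378.3 12
```

```text
clock: 8.2
eef_pos: [487.1, -271.7, 12.7]
tcp_rot: [3.138, -0.001, 1.484]
contact_force: [-0.0, -1.1, -1.6]
t8.20 tcp [ 487.1 -271.7   12.7] st [ -43.4 -378.9] rpy [ 1.798e+02 -1.000e-01  8.500e+01] F [-0.  -1.1 -1.6] op 0.501 q [-0.51  0.55  1.92  0.    0.67 -0.43]
tool shift [ 0.6 -1.9  0.7]
turn [ 0.2 -0.1  0.3]
```

```bash

python3 -m jog '255 0 -1 1 0 0 0;255 0 -0.7 1 0 0 0;255 0 0 1 0 0 0' |grep -v open
python3 s.py -45.3 -378.3 12
```

```text
clock: 8.45
eef_pos: [486.0, -272.0, 11.1]
tcp_rot: [3.136, -0.001, 1.483]
contact_force: [-4.3, 3.1, 24.0]
t8.45 tcp [ 486.  -272.    11.1] st [ -44.4 -379.2] rpy [179.7  -0.   85. ] F [-4.3  3.1 24. ] op 0.507 q [-0.51  0.55  1.93  0.    0.66 -0.43]
tool shift [ 0.9 -0.8 -0.9]
turn [ 0.3 -0.   0.3]
```

Touchdown. I'll release and look.

```bash

python3 -m jog '120 0 0 -1 0 0 0;80 0 0 0 0 0 0;20 0 0 0 0 0 0;0 0 0 0 0 0 0;0 0 0 0 0 0 0' |grep -v tcp
python3 -m jog '0 0 0 -8 0 0 0;0 0 0 -18 0 0 0;0 0 0 -25 0 0 0;0 0 0 -25 0 0 0;0 0 0 -25 0 0 0' |grep -v tcp
python3 s.py 11 41 170
python3 - <<'E'
from s import *
i=ci("wrist");np.save("wi.npy",i["world_from_camera"])
cv2.imwrite("pics/w6.png",optics.grab_frame("wrist")[:,:,::-1])
E
```

```text
clock: 8.87
eef_pos: [486.3, -272.3, 12.9]
contact_force: [-0.6, -0.0, 0.5]
opening: 0.998
clock: 9.28
eef_pos: [481.6, -270.0, 113.2]
contact_force: [0.3, -0.5, -0.2]
opening: 1.005
t9.28 tcp [ 481.6 -270.   113.2] st [ -49.  -377.7] rpy [-179.8   -0.3   85. ] F [ 0.3 -0.5 -0.2] op 1.005 q [-0.52  0.39  1.89  0.    0.87 -0.43]
tool shift [418.7  61.8 -55. ]
turn [-0.2 -0.3  0.3]
```

View pics/w6.png

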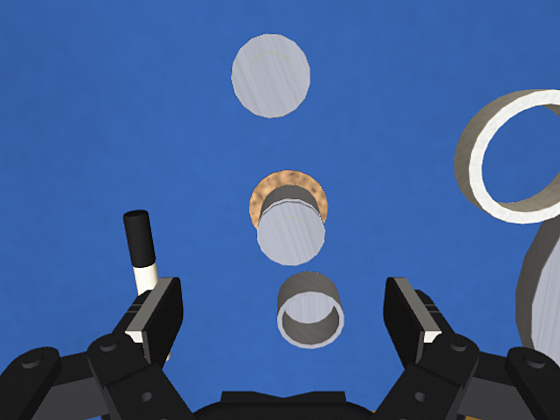

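The piston stands centred on the pad, with its top at (291,232) and the pad ring evenly visible. Next is the nut.

```bash

python3 -m jog '0 10 2 -25 0 0 0;0 30 5 -25 0 0 0;0 36 5 -5 0 0 0;0 36 5 0 0 0 0;0 36 5 0 0 0 0' |grep -v tcp
python3 -m jog '0 36 5 0 0 0 0;0 36 5 0 0 0 0;0 36 5 0 0 0 0;0 36 5 0 0 0 0;0 36 5 0 0 0 0' |grep -v tcp
python3 s.py 11 20 170
```

```text
clock: 9.75
eef_pos: [521.3, -128.1, 182.1]
contact_force: [1.3, -1.3, -0.1]
opening: 0.998
clock: 10.17
eef_pos: [564.7, 57.1, 186.0]
contact_force: [0.9, 0.6, -0.2]
opening: 0.999
t10.17 tcp [564.7  57.1 186. ] st [  3.6 -44.3] rpy [1.79e+02 1.00e-01 8.44e+01] F [ 0.9  0.6 -0.2] op 0.999 q [ 0.1   0.3   1.81 -0.01  1.01  0.2 ]
tool shift [64.4  6.8 16.1]
turn [ 1.   0.1 -0.3]
```

```bash

python3 -m jog '0 30 2 6 1 0 0;0 18 2 6 0 0 0;0 5 0 4 0 0 0;0 0 0 0 0 0 0;0 0 0 0 0 0 0' |grep -v tcp
python3 s.py 11 20 170
python3 - <<'E'
from s import *
i=ci("wrist");np.save("wi.npy",i["world_from_camera"])
cv2.imwrite("pics/w7.png",optics.grab_frame("wrist")[:,:,::-1])
E
```

```text
clock: 10.58
eef_pos: [575.2, 119.4, 171.5]
contact_force: [-0.2, -0.6, 0.2]
opening: 0.999
t10.58 tcp [575.2 119.4 171.5] st [ 8.3 18.7] rpy [179.9  -0.   84.8] F [-0.2 -0.6  0.2] op 0.999 q [ 0.2   0.36  1.77 -0.    1.01  0.29]
tool shift [1.3 2.7 1.5]
turn [ 0.1 -0.   0.1]
```

View pics/w7.png

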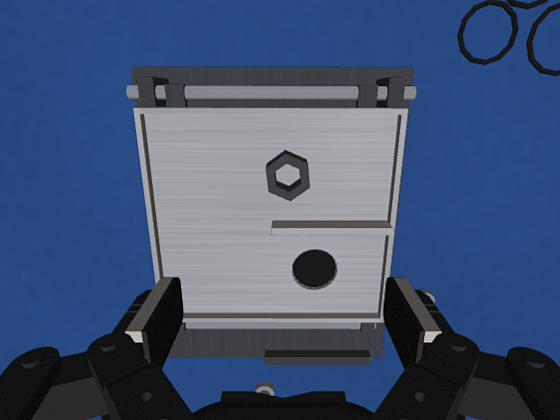

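The nut top is near (288,176), with corners roughly up and down and flats left and right. I'll measure its angle, along with the rib end, the pocket and the rim.

```bash
python3 - <<'E'
from s import *
i=dict(ci("wrist"));i["world_from_camera"]=np.load("wi.npy")
im=cv2.imread("pics/w7.png");g=cv2.cvtColor(im,cv2.COLOR_BGR2GRAY)
a=cv2.cvtColor(im,cv2.COLOR_BGR2RGB)
crop(im,250,130,400,310,4,"pics/c7.png")
for n,uv,z in [("pocket",(314.5,270),53),("ribend top",(272,230),71),("rim NL",(134,108),61),("rim NR",(407,108),61),("rim SL",(158,322),61),("rim SR",(384,320),61)]:
    w=onz("wrist",uv,z,i);print(n,w.round(1),st(w).round(1))
E
```

```text
pocket [596.5  59.3  53. ] [ 35.  -39.2]
ribend top [566.3 105.1  71. ] [0.7 3.6]
rim NL [480.1 199.6  61. ] [-93.8  89.7]
rim NR [667.2 182.6  61. ] [94.  90.1]
rim SL [461.4  26.6  61. ] [-96.5 -84.2]
rim SR [651.5  11.2  61. ] [ 94.3 -82. ]
```

View pics/c7.png

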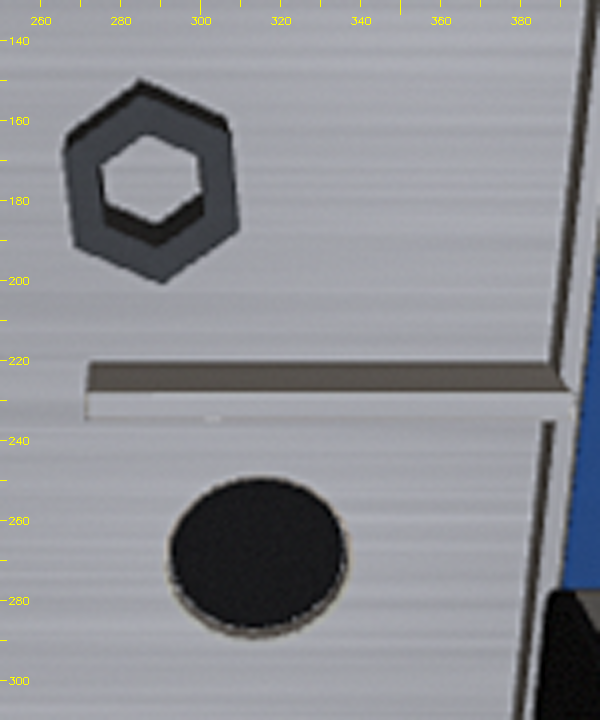

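```bash
python3 - <<'E'
from s import *
i=dict(ci("wrist"));i["world_from_camera"]=np.load("wi.npy")
c=np.array([(163,284),(240,228),(230,131),(140,88),(64,150),(73,246)])/4+[250,130]
W=np.array([st(onz("wrist",u,71,i)) for u in c]);m=W.mean(0);print(W.round(1),m)
d=W-m;a=np.degrees(np.arctan2(d[:,1],d[:,0]));print(np.hypot(*d.T).round(1),(a%60).round(1))
E
python3 s.py 10 40 100
```

```text
[[14.3 26.1]
 [27.9 36.5]
 [25.7 53.9]
 [10.1 61.3]
 [-3.1 50.5]
 [-1.8 33.1]] [12.18209946 43.55378234]
[17.6 17.2 17.  17.9 16.8 17.4] [37.  35.8 37.4 36.8 35.7 36.8]
t10.63 tcp [575.1 119.  171.5] st [ 8.2 18.2] rpy [179.9  -0.   84.8] F [-0.2 -0.2 -0.2] op 0.998 q [ 0.2   0.36  1.77 -0.    1.01  0.29]
tool shift [21.7  1.7 71.6]
turn [ 0.1 -0.   0.1]
```

```bash

python3 -m jog '0 0 0 10 0 0 -6.6;0 8 2.5 20 0 0 0;0 8 2.5 20 0 0 0;0 8 2 15 0 0 0;0 0 0 4 0 0 0' |grep -v tcp
python3 s.py 12.2 43.5 55 91.4
```

```text
clock: 11.05
eef_pos: [583.7, 136.4, 104.7]
contact_force: [-0.7, -0.2, -0.5]
opening: 0.998
t11.05 tcp [583.7 136.4 104.7] st [15.2 36.4] rpy [179.5   0.   91.3] F [-0.7 -0.2 -0.5] op 0.998 q [ 0.23  0.45  1.8  -0.    0.88  0.21]
tool shift [ 7.5 -2.5 49.7]
turn [ 0.5  0.  -0.1]
```

```bash

python3 -m jog '60 3 -1.5 12 0.5 0 0;60 3 -1 12 0 0 0;60 1 0 10 0 0 0;60 0 0 6 0 0 0;60 0 0 2 0 0 0' |grep -v tcp
python3 s.py 12.2 43.5 52 91.4
python3 - <<'E'
from s import *
i=ci("wrist");np.save("wi.npy",i["world_from_camera"])
cv2.imwrite("pics/w8.png",optics.grab_frame("wrist")[:,:,::-1])
E
```

```text
clock: 11.47
eef_pos: [581.0, 139.7, 60.6]
contact_force: [0.8, -0.5, 0.6]
opening: 0.768
t11.47 tcp [581.  139.7  60.6] st [12.2 39.4] rpy [-1.80e+02  1.00e-01  9.11e+01] F [ 0.8 -0.5  0.6] op 0.768 q [ 0.23  0.52  1.82 -0.    0.81  0.22]
tool shift [4.1 0.5 8.5]
turn [-0.   0.1 -0.3]
```

View pics/w8.png

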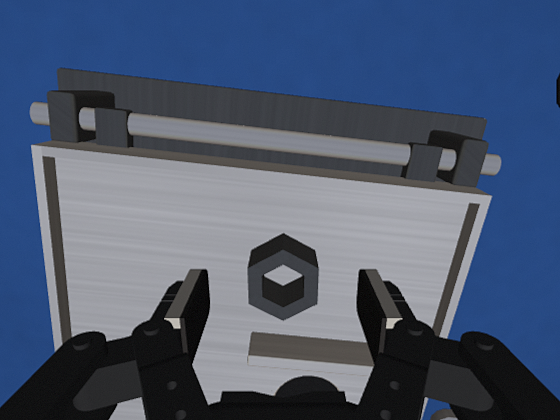

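```bash

python3 -m jog '120 4 0.5 3 0 0 0;130 0 0 3 0 0 0;130 0 0 0 0 0 0;130 0 0 0 0 0 0' 20|grep -v tcp
python3 s.py 12.2 43.5 52 91.4
```

```text
clock: 11.85
eef_pos: [582.2, 144.1, 54.9]
contact_force: [0.8, -1.2, -0.1]
opening: 0.488
t11.85 tcp [582.2 144.1  54.9] st [12.9 44. ] rpy [180.    0.   91.1] F [ 0.8 -1.2 -0.1] op 0.488 q [ 0.24  0.53  1.81 -0.    0.8   0.22]
tool shift [-0.4 -0.8  2.9]
turn [ 0.   0.  -0.3]
```

```bash

python3 -m jog '150 0 -0.5 2 0 0 0;150 0 0 1 0 0 0;150 0 0 0 0 0 0' 20|grep -v tcp
python3 -m jog '150 0 0 1.5 0 0 0;150 0 0 0 0 0 0' 20|grep -v tcp
python3 s.py 12.2 43.5 52 91.4
python3 - <<'E'
from s import *
im=optics.grab_frame("side")[:,:,::-1]
crop(im,200,150,300,250,6,"pics/s9.png")
E
```

```text
clock: 12.1
eef_pos: [582.2, 144.4, 52.5]
contact_force: [0.1, -0.3, 0.6]
opening: 0.412
clock: 12.27
eef_pos: [582.6, 144.5, 52.6]
contact_force: [0.2, 0.5, -0.1]
opening: 0.413
t12.27 tcp [582.6 144.5  52.6] st [13.3 44.4] rpy [179.8   0.   91.1] F [ 0.2  0.5 -0.1] op 0.413 q [ 0.24  0.53  1.82 -0.    0.79  0.22]
tool shift [-0.7 -1.2  0.6]
turn [ 0.2  0.  -0.3]
```

View pics/s9.png

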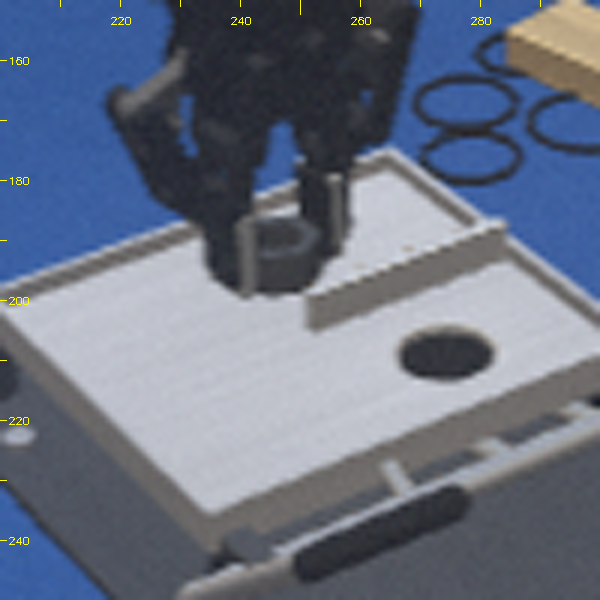

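The pads straddle the nut with the tips just above the board. I'll close at 20 N.

```bash

python3 -m jog '255 0 -0.5 0 0 0 0;255 0 0 0 0 0 0;255 0 0 0 0 0 0;255 0 0 0 0 0 0' 20|grep -v tcp
python3 s.py 12.2 43.5 52 91.4
python3 -m jog '255 0 0 0.5 0 0 0;255 0 0 0.5 0 0 0' |grep -v tcp
python3 s.py -45 43 52 91.4

```

```text
clock: 12.65
eef_pos: [582.3, 144.5, 52.8]
contact_force: [-1.2, -0.9, 2.0]
opening: 0.345
t12.65 tcp [582.3 144.5  52.8] st [13.1 44.4] rpy [179.8   0.   91.1] F [-1.2 -0.9  2. ] op 0.345 q [ 0.24  0.53  1.82 -0.    0.79  0.22]
tool shift [-0.8 -0.9  0.8]
turn [ 0.2  0.  -0.3]
clock: 12.82
eef_pos: [582.3, 144.5, 52.7]
contact_force: [-3.7, -0.2, 10.1]
opening: 0.344
t12.82 tcp [582.3 144.5  52.7] st [13.1 44.4] rpy [179.8   0.   91.1] F [-3.7 -0.2 10.1] op 0.344 q [ 0.24  0.53  1.82 -0.    0.79  0.22]
tool shift [  5.1 -57.9   0.5]
turn [ 0.2  0.  -0.3]
```

```bash

python3 -m jog '255 0.3 -4 0.4 0 0 0;255 0.5 -6 0.4 0 0 0;255 0.5 -6 0.4 0 0 0' |grep -v rot
python3 s.py -45 43 52 91.4

```

```text
clock: 13.07
eef_pos: [569.6, 146.0, 52.8]
contact_force: [4.0, -0.6, 4.8]
opening: 0.341
t13.07 tcp [569.6 146.   52.8] st [ 0.3 44.6] rpy [ 1.794e+02 -1.000e-01  9.110e+01] F [ 4.  -0.6  4.8] op 0.341 q [ 0.25  0.51  1.85 -0.    0.77  0.23]
tool shift [  3.4 -45.2   0.4]
turn [ 0.6 -0.1 -0.3]
```

```bash

python3 -m jog '255 0.4 -7 0.5 0.3 0 0;255 0.4 -7 0.5 0.3 0 0;255 0.4 -7 0.5 0.2 0 0;255 0.4 -7 0.5 0.2 0 0' |grep -v rot
python3 s.py -45 43 52 91.4

```

```text
clock: 13.4
eef_pos: [543.2, 148.0, 52.7]
contact_force: [4.5, 0.3, 6.0]
opening: 0.346
t13.40 tcp [543.2 148.   52.7] st [-26.2  44.3] rpy [179.9  -0.2  91.1] F [4.5 0.3 6. ] op 0.346 q [0.26 0.49 1.9  0.   0.75 0.24]
tool shift [  0.8 -18.8   0.7]
turn [ 0.1 -0.2 -0.3]
```

```bash

python3 -m jog '255 0.2 -7 0.5 0.1 0 0;255 0.2 -6 0.5 0.1 0 0;255 0 -4 0.5 0.1 0 0;255 0 0 0.3 0 0 0' |grep -v rot
python3 s.py -45 -40 52 91.4

```

```text
clock: 13.73
eef_pos: [525.9, 148.9, 52.7]
contact_force: [3.1, -1.5, 3.7]
opening: 0.347
t13.73 tcp [525.9 148.9  52.7] st [-43.5  43.5] rpy [179.9  -0.2  91.2] F [ 3.1 -1.5  3.7] op 0.347 q [0.27 0.47 1.94 0.01 0.74 0.25]
tool shift [-82.9 -10.9   0.3]
turn [ 0.1 -0.2 -0.2]
```

```bash

python3 -m jog '255 -5 -0.6 0.4 0 0 0;255 -8 -1 0.4 0 0 0;255 -8 -1 0.4 0 0 0;255 -8 -1 0.4 0 0 0;255 -8 -1 0.4 0 0 0' |grep -v rot
python3 s.py -45 -40 52 91.4

```

```text
clock: 14.15
eef_pos: [521.3, 116.4, 52.7]
contact_force: [1.4, 7.1, 8.7]
opening: 0.349
t14.15 tcp [521.3 116.4  52.7] st [-45.1  10.8] rpy [179.8  -0.7  91.1] F [1.4 7.1 8.7] op 0.349 q [0.21 0.45 1.97 0.02 0.72 0.18]
tool shift [-50.5  -5.5   0.1]
turn [ 0.2 -0.7 -0.3]
```

```bash

python3 -m jog '255 -8 -1 0.3 0 -0.3 0;255 -8 -1 0.3 0 -0.3 0;255 -8 -1 0.3 0 -0.3 0;255 -8 -1 0.3 0 -0.2 0' |grep -v rot
python3 s.py -45 -40 52 91.4
python3 - <<'E'
from s import *
i=ci("wrist");np.save("wi.npy",i["world_from_camera"])
cv2.imwrite("pics/w10.png",optics.grab_frame("wrist")[:,:,::-1])
E
```

```text
clock: 14.48
eef_pos: [516.5, 86.4, 52.7]
contact_force: [1.3, 5.4, 7.1]
opening: 0.347
t14.48 tcp [516.5  86.4  52.7] st [-47.1 -19.6] rpy [1.798e+02 1.000e-01 9.090e+01] F [1.3 5.4 7.1] op 0.347 q [ 0.16  0.44  1.99 -0.    0.71  0.15]
tool shift [-20.5  -0.1   0.7]
turn [ 0.2  0.1 -0.5]
```

View pics/w10.png

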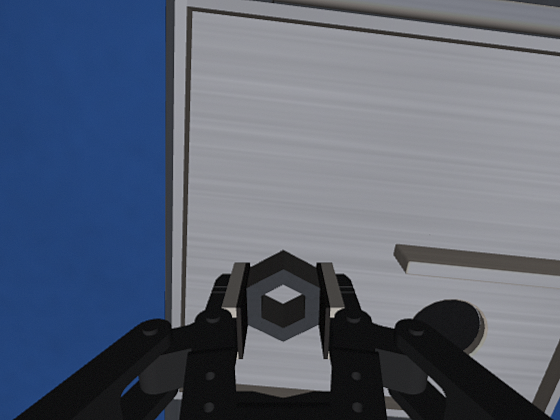

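The nut is held squarely, with its top face centre at about (283,305), and it has passed the rib end at (400,255). I'll measure where it sits relative to the TCP and then go on.

```bash
python3 - <<'E'
from s import *
i=dict(ci("wrist"));i["world_from_camera"]=np.load("wi.npy")
for n,uv,z in [("nut",(283.5,305.5),71),("rib end",(403,260),71),("pocket",(448,325),53)]:
    w=onz("wrist",uv,z,i);print(n,st(w).round(1))
E
python3 -m jog '255 -7 0 0.4 0 0 -0.2;255 -7 0 0.4 0 0 -0.2;255 -5 0 0.4 0 0 0;255 0 0 0.3 0 0 0' |grep -v rot
python3 s.py 35 -40 52 91.4

```

```text
nut [-46.7 -19.6]
rib end [-2.8  5.7]
pocket [ 33.8 -34.1]
clock: 14.87
eef_pos: [515.2, 68.4, 52.7]
contact_force: [3.7, -3.1, 6.0]
opening: 0.346
t14.87 tcp [515.2  68.4  52.7] st [-46.8 -37.6] rpy [179.8  -0.2  91.2] F [ 3.7 -3.1  6. ] op 0.346 q [0.13 0.44 1.99 0.   0.71 0.1 ]
tool shift [-11.6  81.    0.9]
turn [ 0.2 -0.2 -0.2]
```

```bash

python3 -m jog '255 -1 5 0.4 0 0 0;255 -1.2 8 0.4 0 0 0;255 -1.2 8 0.4 0 0 0;255 -1.2 8 0.4 0 0 0;255 -1.2 8 0.4 0 0 0' |grep -v rot
python3 s.py 35 -40 52 91.4
python3 -m jog '255 -1.2 8 0.4 0 0 0;255 -1.2 8 0.4 0 0 0;255 -1 5 0.4 0 0 0;255 0 0 0.3 0 0 0' |grep -v rot
python3 s.py 35 -40 52 91.4
python3 - <<'E'
from s import *
i=ci("wrist");np.save("wi.npy",i["world_from_camera"])
cv2.imwrite("pics/w11.png",optics.grab_frame("wrist")[:,:,::-1])
E
```

```text
clock: 15.28
eef_pos: [516.5, 67.9, 53.3]
contact_force: [-27.5, 8.5, 45.8]
opening: 0.346
t15.28 tcp [516.5  67.9  53.3] st [-45.4 -38. ] rpy [-176.3   -0.6   90.8] F [-27.5   8.5  45.8] op 0.346 q [0.12 0.47 1.94 0.02 0.8  0.08]
tool shift [-10.5  79.6  -4. ]
turn [-3.7 -0.6 -0.6]
clock: 15.62
eef_pos: [514.9, 68.4, 54.9]
contact_force: [3.2, 0.5, 2.0]
opening: 0.349
t15.62 tcp [514.9  68.4  54.9] st [-47.  -37.7] rpy [-173.8   -0.9   90.7] F [3.2 0.5 2. ] op 0.349 q [0.11 0.48 1.91 0.04 0.86 0.07]
tool shift [-10.9  81.1  -6.1]
turn [-6.2 -0.9 -0.7]
```

View pics/w11.png

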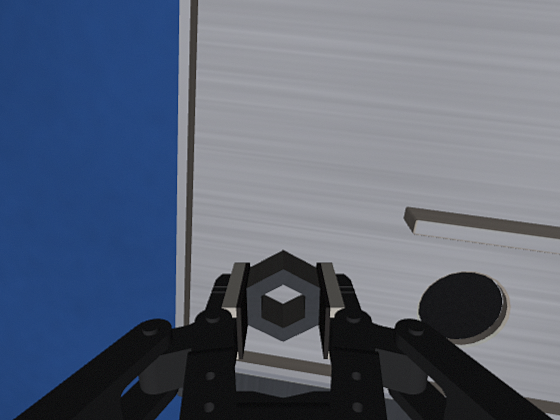

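The +x push jammed: the tip dug in and the tool tilted 6°. I'll level it out, ease the pressure and retry gently.

```bash

python3 -m jog '255 0 0 0 -3 -0.4 -0.3;255 0 0 0 -3 -0.4 -0.3;255 0 0 0 0 0 0' |grep -v rot
python3 s.py 35 -40 53 91.4
```

```text
clock: 15.92
eef_pos: [509.6, 68.2, 53.2]
contact_force: [-0.6, -1.2, 0.2]
opening: 0.344
t15.92 tcp [509.6  68.2  53.2] st [-52.3 -38.4] rpy [-1.795e+02 -1.000e-01  9.130e+01] F [-0.6 -1.2  0.2] op 0.344 q [0.13 0.44 2.   0.   0.72 0.1 ]
tool shift [-11.7  86.5  -0.7]
turn [-0.5 -0.1 -0.1]
```

```bash

python3 -m jog '255 -0.4 3 0 -0.4 0 0;255 -0.6 4 0 0 0 0;255 -0.6 4 0 0 0 0' |grep -v rot
python3 s.py 35 -40 53 91.4
```

```text
clock: 16.17
eef_pos: [510.8, 67.8, 52.7]
contact_force: [-18.2, 7.4, 29.0]
opening: 0.342
t16.17 tcp [510.8  67.8  52.7] st [-51.1 -38.7] rpy [-178.6   -0.2   91.3] F [-18.2   7.4  29. ] op 0.342 q [0.12 0.44 1.98 0.01 0.74 0.1 ]
tool shift [-11.2  85.4  -2.4]
turn [-1.4 -0.2 -0.1]
```

```bash

python3 -m jog '255 0 0 -0.3 -0.7 0 0;255 -0.3 2 -0.5 -0.7 0 0;255 -0.6 4 -0.6 -0.2 0 0;255 -0.6 4 -0.6 -0.2 0 0' |grep -v rot
python3 s.py 35 -40 53 91.4
```

```text
clock: 16.5
eef_pos: [519.3, 66.4, 54.0]
contact_force: [0.1, 0.0, -0.2]
opening: 0.344
t16.50 tcp [519.3  66.4  54. ] st [-42.5 -39.2] rpy [-180.    -0.3   91.2] F [ 0.1  0.  -0.2] op 0.344 q [0.12 0.44 1.98 0.01 0.72 0.09]
tool shift [-9.6 76.9  0.9]
turn [-0.  -0.3 -0.2]
```

```bash

python3 -m jog '255 -0.5 4 0.2 0 -0.1 0;255 -0.6 5 -0.1 -0.1 0 0;255 -0.6 5 -0.2 -0.1 0 0' |grep -v rot
python3 s.py 35 -40 53 91.4
```

```text
clock: 16.75
eef_pos: [535.5, 64.5, 53.7]
contact_force: [-0.6, 0.1, -0.2]
opening: 0.345
t16.75 tcp [535.5  64.5  53.7] st [-26.2 -39.6] rpy [179.9  -0.2  91.2] F [-0.6  0.1 -0.2] op 0.345 q [0.12 0.46 1.95 0.   0.73 0.09]
tool shift [-7.3 60.8  0.8]
turn [ 0.1 -0.2 -0.2]
```

```bash

python3 -m jog '255 -0.4 4 0.6 0.1 -0.1 0;255 -0.6 5 0.2 0 0 0;255 -0.6 5 0 0 0 0' |grep -v rot
python3 s.py 35 -40 53 91.4
```

```text
clock: 17.0
eef_pos: [551.2, 62.9, 52.6]
contact_force: [-5.2, 0.1, 6.7]
opening: 0.343
t17.00 tcp [551.2  62.9  52.6] st [-10.4 -39.7] rpy [-180.    -0.    91.2] F [-5.2  0.1  6.7] op 0.343 q [0.11 0.48 1.92 0.   0.75 0.09]
tool shift [-5.4 45.1 -0.4]
turn [-0.  -0.  -0.2]
```

Sliding again with about 7 N down. I'll go on with slight z relief.

```bash

python3 -m jog '255 -0.5 4 -0.4 0 0 0;255 -0.6 5 -0.3 -0.1 0 0;255 -0.6 5 -0.2 -0.1 0 0' |grep -v rot
python3 s.py 35 -40 53 91.4
```

```text
clock: 17.25
eef_pos: [566.9, 61.4, 53.4]
contact_force: [1.1, 0.2, -0.9]
opening: 0.347
t17.25 tcp [566.9  61.4  53.4] st [  5.4 -39.8] rpy [179.8  -0.   91.2] F [ 1.1  0.2 -0.9] op 0.347 q [0.1  0.5  1.88 0.   0.76 0.08]
tool shift [-3.5 29.4  0.5]
turn [ 0.2 -0.  -0.2]
```

```bash

python3 -m jog '255 -0.5 4 0.3 0.1 0 0;255 -0.6 5 0 0 0 0;255 -0.6 5 -0.1 0 0 0' |grep -v rot
python3 s.py 35 -40 53 91.4
python3 - <<'E'
from s import *
i=ci("wrist");np.save("wi.npy",i["world_from_camera"])
cv2.imwrite("pics/w12.png",optics.grab_frame("wrist")[:,:,::-1])
crop(optics.grab_frame("side")[:,:,::-1],220,160,320,260,6,"pics/s12.png")
E
```

```text
clock: 17.5
eef_pos: [582.9, 59.8, 53.3]
contact_force: [-0.7, 0.4, -0.4]
opening: 0.347
t17.50 tcp [582.9  59.8  53.3] st [ 21.4 -39.9] rpy [179.9  -0.   91.2] F [-0.7  0.4 -0.4] op 0.347 q [0.1  0.51 1.85 0.   0.78 0.08]
tool shift [-1.6 13.5  0.4]
turn [ 0.1 -0.  -0.2]
```

View pics/w12.png

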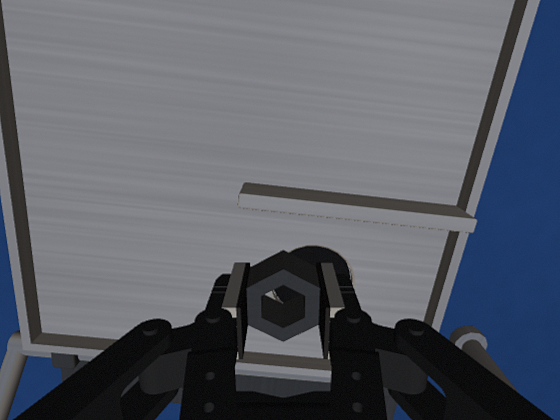

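View pics/s12.png

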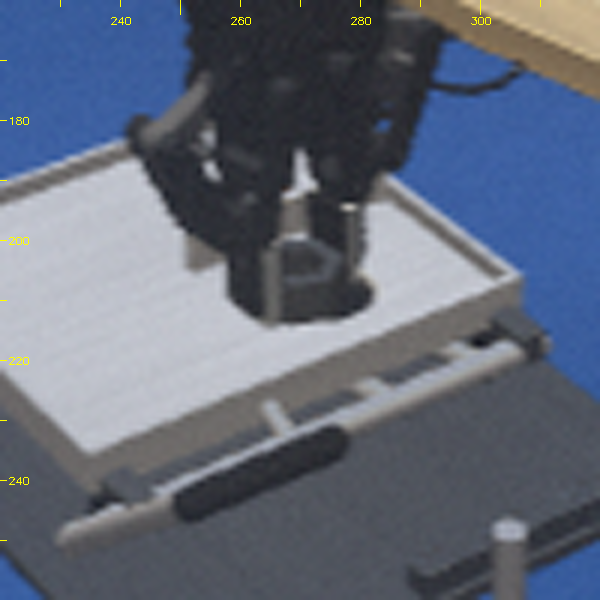

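```bash

python3 -m jog '255 -0.5 5 0.1 0 0 0;255 -0.6 5 0 0 0 0;255 -0.3 2.5 0 0 0 0;255 0 0 0 0 0 0' |grep -v rot
python3 s.py 35 -39.8 53 91.4
python3 - <<'E'
from s import *
i=ci("wrist");np.save("wi.npy",i["world_from_camera"])
cv2.imwrite("pics/w13.png",optics.grab_frame("wrist")[:,:,::-1])
crop(optics.grab_frame("side")[:,:,::-1],230,170,330,250,6,"pics/s13.png")
E
```

```text
clock: 17.93
eef_pos: [596.8, 58.6, 53.2]
contact_force: [0.3, 0.1, -1.1]
opening: 0.348
t17.93 tcp [596.8  58.6  53.2] st [ 35.4 -39.9] rpy [179.8  -0.   91.2] F [ 0.3  0.1 -1.1] op 0.348 q [0.09 0.53 1.82 0.   0.79 0.07]
tool shift [ 0.1 -0.4  0.2]
turn [ 0.2 -0.  -0.2]
```

View pics/w13.png

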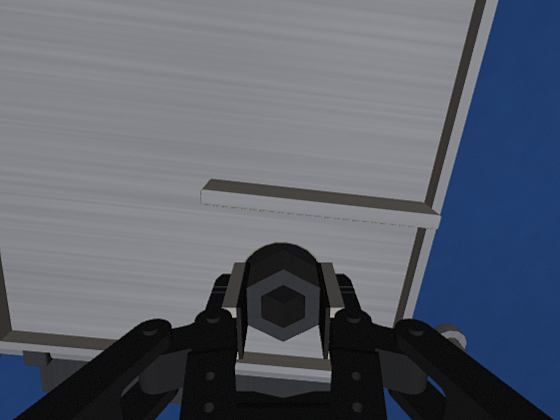

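View pics/s13.png

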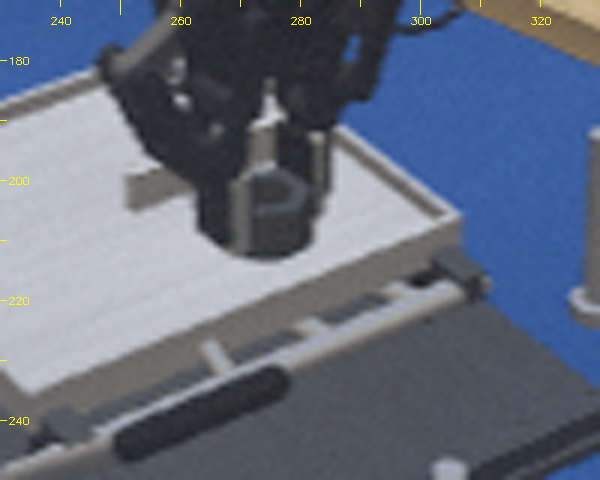

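```bash
python3 - <<'E'
from s import *
i=dict(ci("wrist"));i["world_from_camera"]=np.load("wi.npy")
for n,uv,z in [("pocket far edge",(283,242),53),("nut top",(283.5,305.5),71),("ribend",(202,195),71)]:
    w=onz("wrist",uv,z,i);print(n,st(w).round(1))
E
crop=1; python3 - <<'E'
from h import *
crop(cv2.imread("pics/w13.png"),210,220,350,350,5,"pics/c13.png")
E
```

```text
pocket far edge [ 33.5 -20.2]
nut top [ 36.  -40.3]
ribend [1.  2.9]
```

View pics/c13.png

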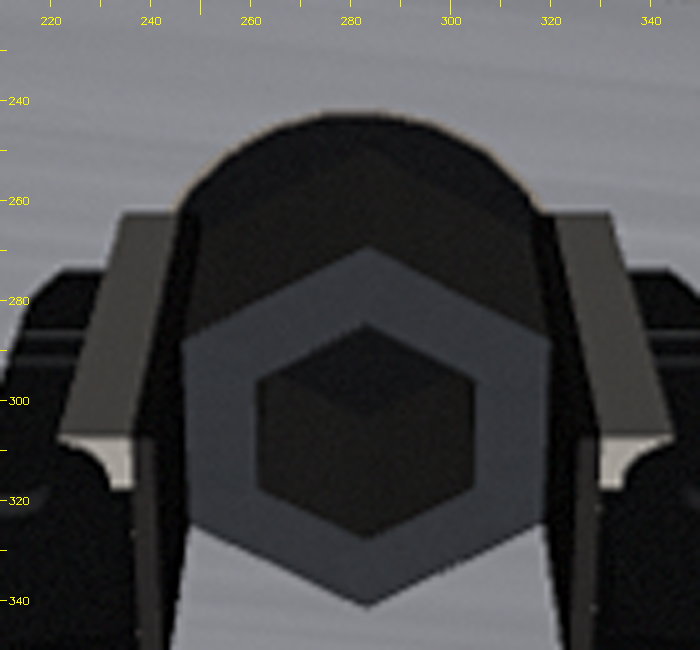

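```bash

python3 -m jog '255 0.4 -0.4 0 0 0 0;255 0 0 0 0 0 0;150 0 0 0 0 0 0;130 0 0 0 0 0 0;130 0 0 -1 0 0 0' |grep -v rot
python3 s.py 35 -39.8 53 91.4
python3 - <<'E'
from s import *
crop(optics.grab_frame("wrist")[:,:,::-1],210,220,350,350,5,"pics/c14.png")
E
```

```text
clock: 18.45
eef_pos: [594.8, 59.1, 54.0]
contact_force: [0.5, -0.1, -0.5]
opening: 0.486
t18.45 tcp [594.8  59.1  54. ] st [ 33.3 -39.6] rpy [179.9  -0.   91.2] F [ 0.5 -0.1 -0.5] op 0.486 q [0.1  0.53 1.82 0.   0.79 0.07]
tool shift [-0.4  1.6  1. ]
turn [ 0.1 -0.  -0.2]
```

View pics/c14.png

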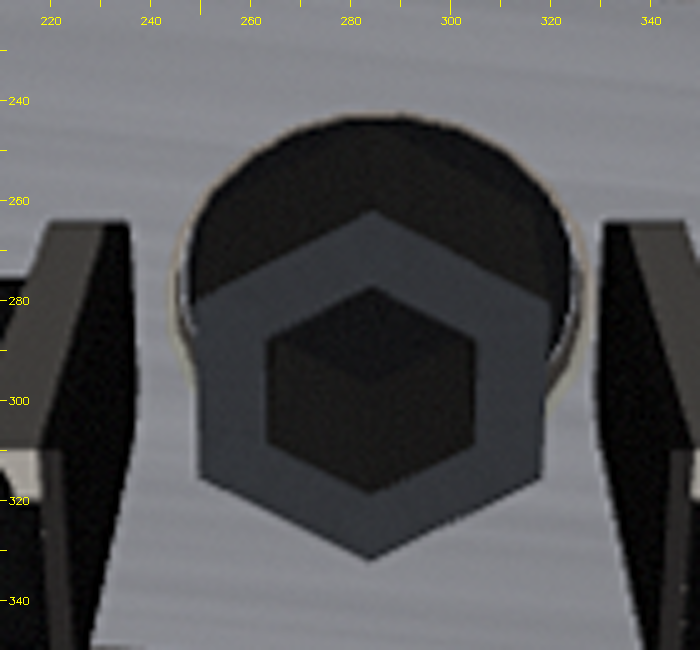

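The nut has dropped into the pocket: its outline is smaller and sits within the pocket ring. I'll back off upward and check from above.

```bash

python3 -m jog '90 0 0 -2 0 0 0;60 0 0 -6 0 0 0;60 0 0 -15 0 0 0;60 -5 0 -25 0 0 0;60 -10 0 -30 0 0 0' |grep -v rot
python3 -m jog '60 -5 0 -25 0 0 0;60 0 0 -15 0 0 0;60 0 0 0 0 0 0' |grep -v rot
python3 s.py -78 -184 230 -5.3
python3 - <<'E'
from s import *
i=ci("wrist");np.save("wi.npy",i["world_from_camera"])
cv2.imwrite("pics/w15.png",optics.grab_frame("wrist")[:,:,::-1])
crop(optics.grab_frame("side")[:,:,::-1],190,160,340,290,5,"pics/s15.png")
E
```

```text
clock: 18.92
eef_pos: [591.0, 44.7, 130.1]
contact_force: [0.3, -0.1, 0.1]
opening: 0.767
clock: 19.17
eef_pos: [594.2, 38.3, 179.2]
contact_force: [0.6, 0.5, 0.2]
opening: 0.768
t19.17 tcp [594.2  38.3 179.2] st [ 34.7 -60.3] rpy [-180.    -0.    91.3] F [0.6 0.5 0.2] op 0.768 q [0.06 0.36 1.75 0.   1.03 0.04]
tool shift [-110.  -126.1  -50.8]
turn [-0.1  0.  96.6]
```

View pics/w15.png

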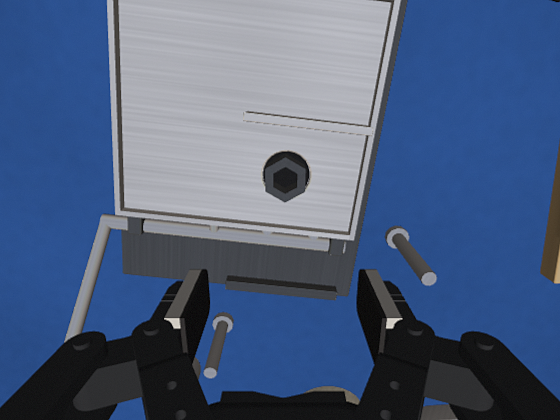

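View pics/s15.png

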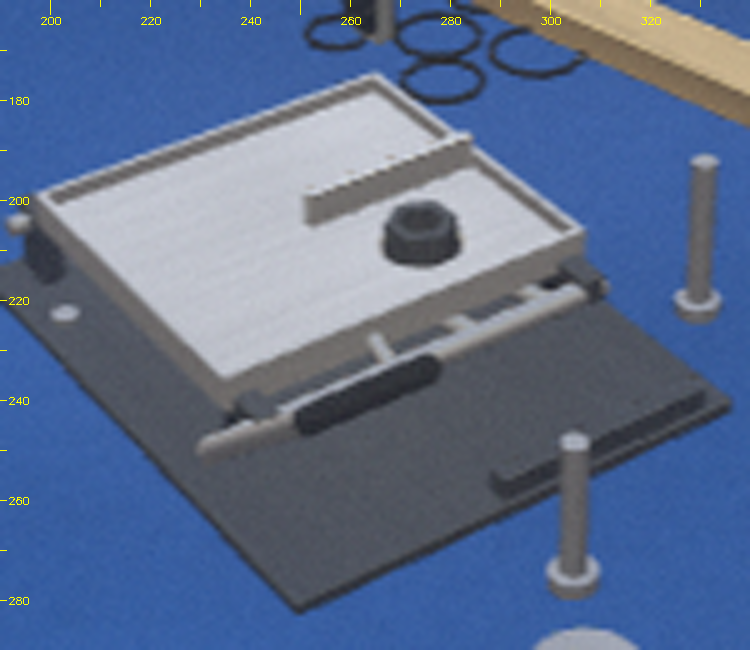

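The nut is seated in the pocket (wrist view: nut at (286,178) inside the pocket ring). Next I'll turn the tool a quarter for the crank bar.

```bash

python3 -m jog '60 0 0 -10 0 0 7;60 0 0 -15 0 0 7;60 0 0 -15 0 0 7;60 0 0 -10 0 0 7;60 0 0 0 0 0 7' |head -2
python3 -m jog '60 0 0 0 0 0 7;60 0 0 0 0 0 7;60 0 0 0 0 0 7;60 0 0 0 0 0 7;60 0 0 0 0 0 7' |head -2
python3 -m jog '60 0 0 0 0 0 7;60 0 0 0 0 0 7;60 0 0 0 0 0 7;60 0 0 0 0 0 5.6' |head -2
python3 s.py -78 -184 200 -5.3
```

```text
clock: 19.68
eef_pos: [588.3, 38.9, 219.7]
clock: 20.1
eef_pos: [584.3, 39.8, 211.6]
clock: 20.43
eef_pos: [580.3, 40.4, 203.8]
t20.43 tcp [580.3  40.4 203.8] st [ 20.7 -59.5] rpy [179.6   2.3  -7.7] F [-0.  -1.2  0.2] op 0.765 q [0.07 0.34 1.73 0.   1.12 1.77]
tool shift [-93.2 128.5   8.4]
turn [ 0.4  2.3 -2.4]
```

```bash

python3 -m jog '60 -10 14 -5 0.4 2.3 -2.4;60 -25 32 -5 0 0 0;60 -25 32 0 0 0 0;60 -20 25 0 0 0 0;60 -14 15 0 0 0 0' |head -2
python3 -m jog '60 0 0 0 0 0 0;60 0 0 0 0 0 0' |head -2
python3 s.py -78 -184 180 -5.3
python3 - <<'E'
from s import *
i=ci("wrist");np.save("wi.npy",i["world_from_camera"])
cv2.imwrite("pics/w16.png",optics.grab_frame("wrist")[:,:,::-1])
E
```

```text
clock: 20.85
eef_pos: [469.6, -66.2, 204.9]
clock: 21.02
eef_pos: [464.5, -67.9, 202.1]
t21.02 tcp [464.5 -67.9 202.1] st [ -84.6 -178. ] rpy [-179.9    0.9   -5.5] F [-0.   0.6 -0.2] op 0.764 q [-0.15  0.15  1.98  0.    1.03  1.52]
tool shift [ 7.  6. 22.]
turn [-0.1  0.9 -0.2]
```

View pics/w16.png

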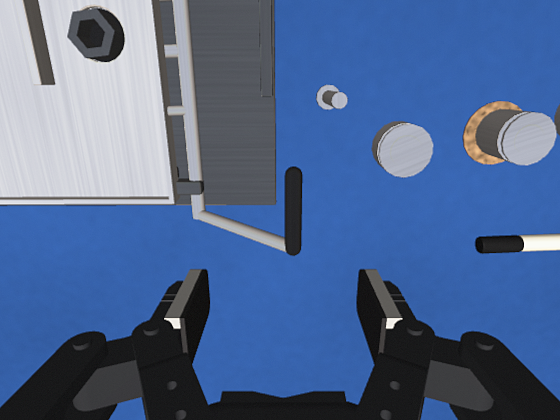

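The bar runs from (293,170) to (293,253). The piston stands on its pad at (525,138) and the nut is in its pocket at (95,35).

```bash
python3 - <<'E'
from s import *
i=dict(ci("wrist"));i["world_from_camera"]=np.load("wi.npy")
for n,uv,z in [("bar free",(293.5,168),111),("bar mid",(293.5,212),111),("bar arm end",(293.5,252),111)]:
    w=onz("wrist",uv,z,i);print(n,w.round(1),st(w).round(1))
E

```

```text
bar free [495.2 -77.2 111. ] [ -53.2 -184.5]
bar mid [464.  -74.5 111. ] [ -84.6 -184.7]
bar arm end [433.1 -71.9 111. ] [-115.6 -184.9]
```

```bash

python3 -m jog '90 3 2 20 0 0.5 0;90 3 2 25 0 0.4 0;90 2 2 25 0 0 0;90 0 0 20 0 0 0;90 0 0 8 0 0 0' |head -2
python3 s.py -76 -184.5 96 -5.3
```

```text
clock: 21.48
eef_pos: [478.1, -71.2, 100.8]
t21.48 tcp [478.1 -71.2 100.8] st [ -70.8 -180.1] rpy [-179.9   -0.4   -5.3] F [-0.4  0.2  0.3] op 0.648 q [-0.15  0.31  2.05  0.    0.78  1.51]
tool shift [-5.2  4.4  4.7]
turn [-0.1 -0.4  0. ]
```

```bash

python3 -m jog '150 -3 2.5 2.5 0 -0.4 0;205 -2 2 2 0 0 0;205 0 0 0 0 0 0;205 0 0 0 0 0 0;205 0 0 0 0 0 0' 20|grep -v rot
python3 s.py -76 -184.5 96 -5.3
python3 - <<'E'
from s import *
cv2.imwrite("pics/w17.png",optics.grab_frame("wrist")[:,:,::-1])
E
```

```text
clock: 21.9
eef_pos: [473.5, -73.7, 95.0]
contact_force: [0.3, -0.7, 0.8]
opening: 0.196
t21.90 tcp [473.5 -73.7  95. ] st [ -75.2 -182.9] rpy [-179.9    0.3   -5.1] F [ 0.3 -0.7  0.8] op 0.196 q [-0.16  0.32  2.05  0.    0.77  1.5 ]
tool shift [-0.8  1.6 -1. ]
turn [-0.1  0.3  0.2]
```

View pics/w17.png

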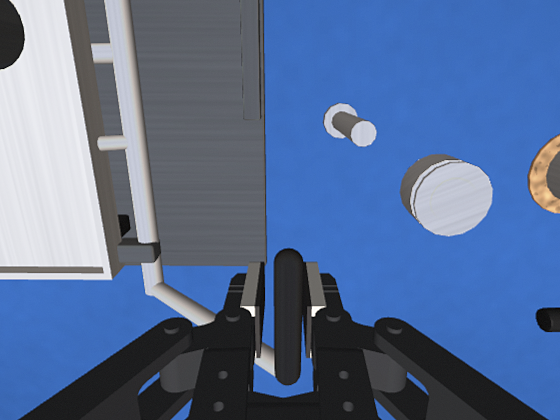

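The bar is caged between the pads. I'll compute the arc from the linkage geometry.

```bash
cat > arc.py <<'E'
from s import *
from scipy.optimize import brentq
def bar(th):
    f=lambda b:24+200*np.sin(b)-90*np.sin(th+b+.245)
    b=max(0,brentq(f,-.3,.6)) if f(0)<0 else 0
    l=np.radians(50)-(b+th)
    return 100-200*np.cos(b)-110*np.sin(l),40+200*np.sin(b)+110*np.cos(l),b
if __name__=="__main__":
    if len(sys.argv)<2:
        pr=None
        for th in np.arange(0,1.34,.1).tolist()+[1.33]:
            y,z,b=bar(th);print("th %.2f b %.3f y %.1f z %.1f tcp z %.1f"%(th,b,y,z,z-15), None if pr is None else (round(pr[0]-y,1),round(pr[1]-z,1)));pr=(y,z)
    else:
        th=float(sys.argv[1]);y,z,b=bar(th);print(y.round(1),z.round(1));status(np.r_[ws((-76,y)),z-15],-5.3)
E
python3 arc.py; python3 arc.py 0.3
```

```text
th 0.00 b 0.000 y -184.3 z 110.7 tcp z 95.7 None
th 0.10 b 0.055 y -172.0 z 134.0 tcp z 119.0 (np.float64(-12.3), np.float64(-23.3))
th 0.20 b 0.122 y -156.1 z 158.1 tcp z 143.1 (np.float64(-15.9), np.float64(-24.1))
th 0.30 b 0.179 y -139.0 z 177.2 tcp z 162.2 (np.float64(-17.1), np.float64(-19.1))
th 0.40 b 0.226 y -121.7 z 191.5 tcp z 176.5 (np.float64(-17.3), np.float64(-14.3))
th 0.50 b 0.264 y -105.0 z 201.5 tcp z 186.5 (np.float64(-16.7), np.float64(-10.0))
th 0.60 b 0.293 y -89.3 z 207.7 tcp z 192.7 (np.float64(-15.7), np.float64(-6.2))
th 0.70 b 0.313 y -74.8 z 210.6 tcp z 195.6 (np.float64(-14.5), np.float64(-2.9))
th 0.80 b 0.327 y -61.7 z 210.7 tcp z 195.7 (np.float64(-13.1), np.float64(-0.1))
th 0.90 b 0.334 y -50.0 z 208.5 tcp z 193.5 (np.float64(-11.7), np.float64(2.2))
th 1.00 b 0.336 y -39.6 z 204.4 tcp z 189.4 (np.float64(-10.4), np.float64(4.1))
th 1.10 b 0.334 y -30.5 z 198.6 tcp z 183.6 (np.float64(-9.1), np.float64(5.8))
th 1.20 b 0.327 y -22.5 z 191.5 tcp z 176.5 (np.float64(-8.0), np.float64(7.1))
th 1.30 b 0.316 y -15.6 z 183.2 tcp z 168.2 (np.float64(-6.9), np.float64(8.3))
th 1.33 b 0.313 y -13.7 z 180.5 tcp z 165.5 (np.float64(-1.9), np.float64(2.7))
-139.0 177.2
t21.95 tcp [473.7 -73.7  95.2] st [ -74.9 -183. ] rpy [-179.9    0.2   -5.1] F [-0.3 -0.4 -0.1] op 0.191 q [-0.16  0.32  2.05  0.    0.77  1.5 ]
tool shift [ -1.2 -44.1 -66.9]
turn [-0.1  0.2  0.2]
```

```bash

python3 -m jog '255 0 1 0 0 0 0;255 0 0 0 0 0 0;255 0 0 0 0 0 0' 30|grep -v rot
python3 -m jog '255 0 -4 -7 0 0 0;255 0 -4 -8 0 0 0;255 0 -4 -8 0 0 0' |grep -v rot
python3 arc.py 0.2
```

```text
clock: 22.2
eef_pos: [473.7, -75.4, 96.8]
contact_force: [1.1, 1.7, -3.1]
opening: 0.13
clock: 22.45
eef_pos: [474.7, -63.3, 120.7]
contact_force: [1.0, 0.1, -3.4]
opening: 0.124
-156.1 158.1
t22.45 tcp [474.7 -63.3 120.7] st [ -74.9 -172.5] rpy [-180.     0.2   -5.2] F [ 1.   0.1 -3.4] op 0.124 q [-0.14  0.28  2.04  0.    0.83  1.52]
tool shift [ -1.1 -16.4 -22.3]
turn [-0.   0.2  0.1]
```

```bash

python3 -m jog '255 -0.3 -5.5 -8 0 0 0;255 -0.3 -5.5 -8 0 0 0;255 0 -5.5 -7 0 0 0;255 0 -6 -7 0 0 0;255 0 -6 -6.5 0 0 0' |grep -v rot
python3 arc.py 0.4
```

```text
clock: 22.87
eef_pos: [477.7, -32.2, 163.0]
contact_force: [1.4, -1.7, -3.6]
opening: 0.125
-121.7 191.5
t22.87 tcp [477.7 -32.2 163. ] st [ -74.9 -141.3] rpy [180.   -0.   -5.1] F [ 1.4 -1.7 -3.6] op 0.125 q [-0.07  0.21  2.   -0.    0.93  1.59]
tool shift [ -1.1 -19.5 -13.5]
turn [ 0.  -0.   0.2]
```

```bash

python3 -m jog '255 -0.3 -6.5 -5.5 0 0 0;255 -0.3 -6.5 -5 0 0 0;255 0 -6 -4 0 0 0;255 0 -6 -4 0 0 0;255 0 -6 -3.5 0 0 0' |grep -v rot
python3 arc.py 0.6
```

```text
clock: 23.28
eef_pos: [480.8, 1.2, 189.2]
contact_force: [1.7, -2.0, -2.8]
opening: 0.124
-89.3 207.7
t23.28 tcp [480.8   1.2 189.2] st [ -74.8 -107.7] rpy [179.8  -0.2  -5. ] F [ 1.7 -2.  -2.8] op 0.124 q [ 0.    0.18  1.98 -0.    0.98  1.66]
tool shift [ -1.1 -18.4  -3.5]
turn [ 0.2 -0.2  0.3]
```

```bash

python3 -m jog '255 -0.3 -6 -1.5 0 0 0.1;255 -0.3 -6 -1 0 0 0;255 0 -6 -1 0 0 0;255 0 -5 -0.7 0 0 0;255 0 -5 -0.3 0 0 0' |grep -v rot
python3 arc.py 0.8
```

```text
clock: 23.7
eef_pos: [483.3, 27.4, 198.7]
contact_force: [-2.7, -8.9, 6.4]
opening: 0.124
-61.7 210.7
t23.70 tcp [483.3  27.4 198.7] st [-74.7 -81.4] rpy [179.2  -0.3  -5. ] F [-2.7 -8.9  6.4] op 0.124 q [ 0.06  0.17  1.96 -0.02  1.01  1.73]
tool shift [ -1.2 -19.7   2.7]
turn [ 0.8 -0.3  0.3]
```

```bash

python3 -m jog '255 -0.3 -6 0 0.4 0 0.1;255 -0.3 -6 0 0.4 0 0;255 0 -6 0 0 0 0' |grep -v rot
python3 arc.py 0.9
python3 - <<'E'
from s import *
crop(optics.grab_frame("side")[:,:,::-1],190,130,340,290,4,"pics/s18.png")
E
```

```text
clock: 23.95
eef_pos: [485.1, 45.8, 200.6]
contact_force: [1.9, -4.0, -2.9]
opening: 0.123
-50.0 208.5
t23.95 tcp [485.1  45.8 200.6] st [-74.6 -62.9] rpy [179.9  -0.5  -5. ] F [ 1.9 -4.  -2.9] op 0.123 q [ 0.09  0.17  1.96 -0.    1.01  1.75]
tool shift [ -1.4 -12.9   7.1]
turn [ 0.1 -0.5  0.3]
```

View pics/s18.png

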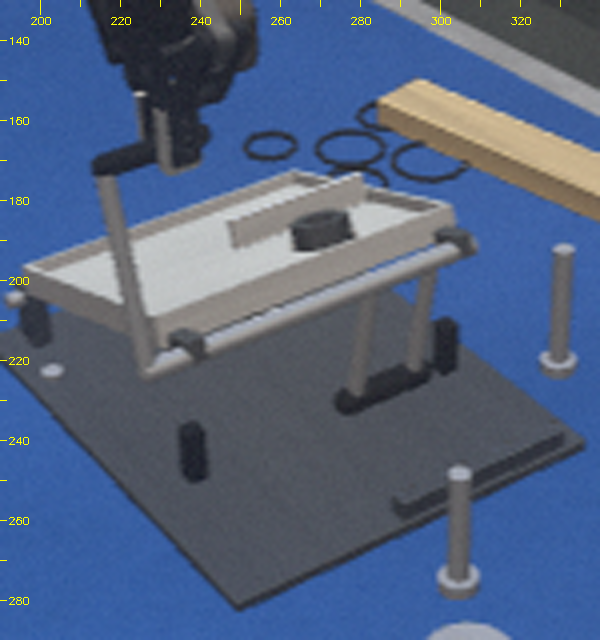

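The board is rising with the leg swinging down to its foot, and the nut is still seated. I'll go on over centre.

```bash

python3 -m jog '255 -0.3 -6 2 0 -0.3 0.2;255 -0.3 -6 3 0 0 0;255 0 -5.5 3 0 0 0;255 0 -5 3 0 0 0;255 0 -5 3 0 0 0' |grep -v rot
python3 arc.py 1.2
```

```text
clock: 24.42
eef_pos: [487.8, 75.4, 189.1]
contact_force: [1.7, -4.2, -3.1]
opening: 0.13
-22.5 191.5
t24.42 tcp [487.8  75.4 189.1] st [-74.7 -33.2] rpy [179.8  -0.2  -5.2] F [ 1.7 -4.2 -3.1] op 0.130 q [ 0.15  0.2   1.95 -0.01  0.99  1.82]
tool shift [ -1.3 -10.8  12.5]
turn [ 0.2 -0.2  0.1]
```

```bash

python3 -m jog '255 -0.3 -4.5 4 0 0 0;255 -0.3 -4.5 4 0 0 0;255 0 -4 4.5 0 0 0;255 0 -4 4.5 0 0 0' |grep -v rot
python3 arc.py 1.33
```

```text
clock: 24.75
eef_pos: [489.5, 94.2, 170.4]
contact_force: [2.3, -5.7, 1.0]
opening: 0.128
-13.7 180.5
t24.75 tcp [489.5  94.2 170.4] st [-74.8 -14.3] rpy [179.8  -0.3  -5.2] F [ 2.3 -5.7  1. ] op 0.128 q [ 0.19  0.23  1.96 -0.01  0.95  1.85]
tool shift [-1.3 -0.6  4.9]
turn [ 0.2 -0.3  0.1]
```

```bash

python3 -m jog '255 0 -2 2 0 0 0;255 0 -2 2 0 0 0' |grep -v rot
python3 -m jog '255 0 -1.5 1.5 0 0 0;255 0 -1.5 1.5 0 0 0' |grep -v rot
python3 arc.py 1.33
```

```text
clock: 24.92
eef_pos: [489.7, 94.9, 168.6]
contact_force: [-14.1, -22.7, 50.5]
opening: 0.129
clock: 25.08
eef_pos: [489.6, 94.3, 169.2]
contact_force: [-5.9, -14.9, 22.0]
opening: 0.128
-13.7 180.5
t25.08 tcp [489.6  94.3 169.2] st [-74.6 -14.2] rpy [178.9  -0.2  -4.9] F [ -5.9 -14.9  22. ] op 0.128 q [ 0.2   0.23  1.96 -0.02  0.95  1.87]
tool shift [-1.4 -0.5  3.6]
turn [ 1.1 -0.2  0.4]
```

The bar now meets a hard stop: force rose to about 50 N and position held, at y = -14 as expected when home. I'll relax, open and lift off.

```bash

python3 -m jog '255 0 0 0 0 0 0;200 0 0 0 0 0 0;150 0 0 0 0 0 0;100 0 0 0 0 0 0;60 0 0 0 0 0 0' |grep -v rot
python3 arc.py 1.33
python3 -m jog '60 0 0 -5 0 0 0;60 0 0 -12 0 0 0;60 0 0 -20 0 0 0;60 0 0 -25 0 0 0;60 0 0 -25 0 0 0' |grep -v rot
python3 -m jog '60 -10 0 -20 0 0 0;60 -20 0 -10 0 0 0;60 -25 0 0 0 0 0;60 -25 0 0 0 0 0;60 0 0 0 0 0 0' |grep -v rot
python3 - <<'E'
from s import *
i=ci("wrist");np.save("wi.npy",i["world_from_camera"])
cv2.imwrite("pics/w19.png",optics.grab_frame("wrist")[:,:,::-1])
for n in ["side","scene"]:
    im=optics.grab_frame(n)[:,:,::-1];cv2.imwrite(f"pics/{n}19.png",im)
crop(cv2.imread("pics/side19.png"),180,140,380,350,3,"pics/s19.png")
crop(cv2.imread("pics/scene19.png"),220,130,390,340,3,"pics/c19.png")
E
```

```text
clock: 25.5
eef_pos: [488.3, 95.6, 168.7]
contact_force: [0.5, 0.5, 0.3]
opening: 0.639
-13.7 180.5
t25.50 tcp [488.3  95.6 168.7] st [-76. -13.] rpy [ 1.79e+02 -1.00e-01 -5.00e+00] F [0.5 0.5 0.3] op 0.639 q [ 0.2   0.23  1.96 -0.02  0.95  1.87]
tool shift [0.  0.6 3.3]
turn [ 1.  -0.1  0.3]
clock: 25.92
eef_pos: [483.9, 97.7, 252.7]
contact_force: [1.1, 0.3, 0.6]
opening: 0.766
clock: 26.33
eef_pos: [405.1, 107.1, 291.3]
contact_force: [0.9, 0.2, 0.3]
opening: 0.763
```

View pics/s19.png

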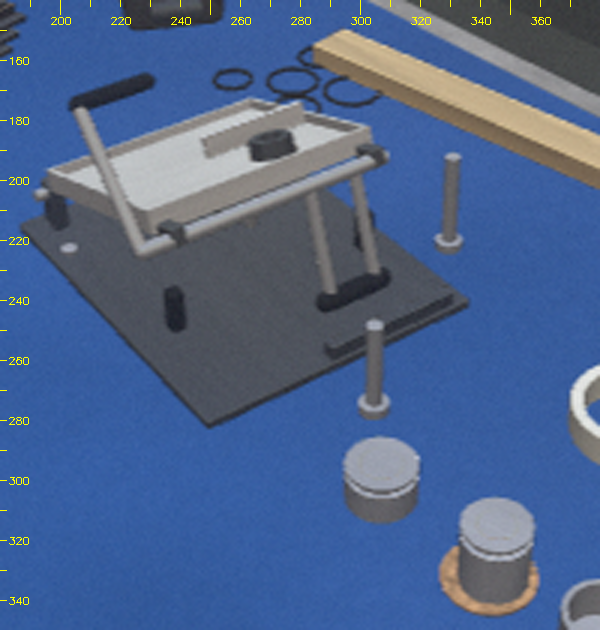

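View pics/c19.png

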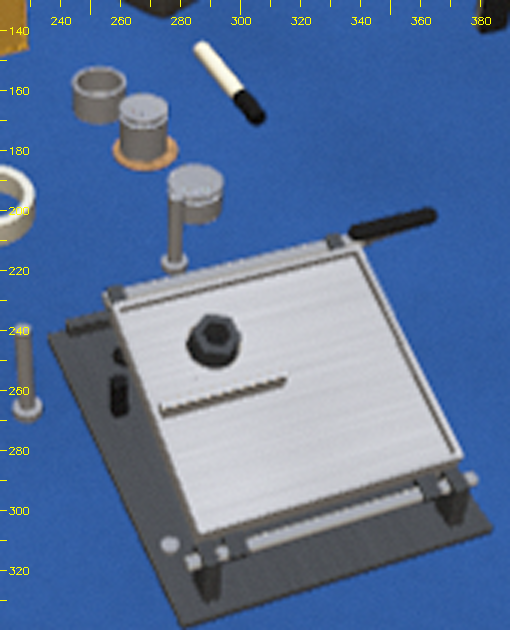

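View pics/w19.png

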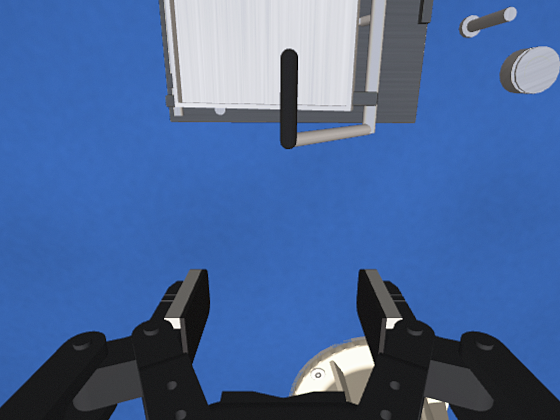

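The side and scene views show the board standing on the leg, the nut in its pocket and the piston on the cork. I'll triangulate the bar and foot and check that the bystanders haven't moved.

```bash
python3 - <<'E'
from s import *
S=lambda x,y:(x/3+220,y/3+130);D=lambda x,y:(x/3+180,y/3+140)
for n,a,b in [("bar arm end",S(434,216),D(74,104)),("bar free end",S(352,234),D(152,81)),("piston top",S(144,108),D(496,525)),("pad?",S(146,150),D(489,577))]:
    w=tri(("scene",a),("side",b));print(n,w.round(1),st(w).round(1))
w=onz("side",D(353,290),16);print("foot",st(w).round(1))
i=dict(ci("wrist"));i["world_from_camera"]=np.load("wi.npy")
for uv in [(289,52),(289,145)]: print("bar wrist z181",st(onz("wrist",uv,181,i)).round(1))
for n in ["scene","side"]:
    a=cv2.imread(f"pics/{n}0.png");b=cv2.imread(f"pics/{n}19.png")
    d=(cv2.absdiff(a,b).max(2)>30).astype(np.uint8);d=cv2.morphologyEx(d,cv2.MORPH_OPEN,np.ones((2,2)))
    k,l,s_,c_=cv2.connectedComponentsWithStats(cv2.dilate(d,np.ones((5,5))))
    print(n,[list(map(int,x)) for x in s_[1:] if x[4]>40])
E
python3 s.py
```

```text
bar arm end [449.6  99.  180.4] [-114.9  -13.2]
bar free end [508.7  90.8 179.4] [-55.3 -15.9]
piston top [ 484.3 -275.8   46.5] [ -45.8 -383.3]
pad? [ 483.3 -274.     1.1] [ -46.9 -381.5]
foot [  44.1 -120.9]
bar wrist z181 [-54.6 -13.7]
bar wrist z181 [-115.2  -14.4]
scene [[373, 0, 81, 165, 7453], [451, 21, 109, 129, 6764], [259, 160, 20, 27, 517], [253, 179, 125, 133, 7097]]
side [[131, 0, 59, 88, 4004], [162, 110, 35, 27, 544], [195, 163, 122, 90, 6989], [0, 178, 48, 141, 4871], [331, 305, 31, 40, 1063]]
t26.48 tcp [409.  107.2 291.4] st [-156.1   -8.8] rpy [ 1.791e+02  1.000e-01 -5.000e+00] F [0.4 0.1 0.2] op 0.766 q [ 0.26 -0.03  1.96 -0.01  1.22  1.93]
turn [  0.6   0.8 -89.7]
```

Bar at y ≈ -14, z ≈ 180 matches the fully home position. The frame difference shows no change at any bystander. Handing in.

```bash
python3 -c "
from h import *
print(proj('side',[[409,107,291],[409,107,360]]).round())
from rig import ticket
print(ticket.sign_off())"
```

```text
[[177. 129.]
 [172.  94.]]
the job is handed in; nothing more can be done
None
```

I did all three steps in the order asked and handed in at about 26.5 s, with the gripper open and touching nothing. There was one jam while sliding the nut.

- **Piston:** It stands upright on the cork pad, about 2 mm off centre by triangulation.
- **Nut:** I slid it, lightly gripped, round the free end of the rib and released it over the pocket. It dropped in, and it was still there in the last scene and side pictures with the board tilted.
- **Prop leg:** I swung the crank bar over until it met a hard stop. After I let go, the bar measured y about -14 and z about 180 mm, against -14 and 181 expected when home. The foot was at y about -121 mm, against about -118 mm.
- **Bystanders:** Before-and-after pictures from the scene and side cameras showed changes only at the robot, the station and the pad.

**What went less well:**
- **Jam:** On the last leg of the slide a fingertip dug into the board. The tool tilted about 6° with up to about 50 N at the wrist before I levelled it.
- **Nut height:** During and after the jam the nut may have risen off the board, by an estimated 1 mm or so while sliding and perhaps 3 mm at one edge during the tilt. I had no direct measurement of its height.
- **Stop force:** Pushing against the leg's stop briefly gave about 50 N of contact force, at the finger pads.
- **Camera disagreement:** The scene and side cameras disagreed by several mm in y, so I relied on the wrist camera for close work.

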